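Close a two-part casting mould with its draw latch

ROBOT

A 7-joint arm with a two-finger parallel gripper is mounted at the origin on the work surface. World frame = base frame: x ahead of the robot, y to its left, z up, the work surface at z = 0. Lengths are in m, angles in rad, forces in N, time in s.
With the tool pointing down it reaches from about 0.35 to 0.9 m from the base axis. Payload 8.1 kg.
Tool frame: the origin (TCP) lies midway between the tips of the shut fingers; the grasp point (between the pads) lies arm.hold_point_z behind it (arm.hold_point_z is the distance from the TCP to the grasp point, in m); z points along the fingers, x is the direction in which the jaws open and shut, and the axes are right-handed (so a half turn about z gives the same grasp; the last joint's range is limited). The gripper opens to 92 mm and grips with 3 to 60 N. Pads are 19 mm wide; open, the fingers measure 130 mm over their backs; the gripper's body (75 mm by 190 mm) begins 47 mm behind the grasp point.
Start: joints at [-1.393, 0.434, 0.025, 1.573, -0.012, 1.134, -0.075], TCP at [0.173, 0.601, 0.227] pointing down, gripper open.
Joint ranges: [-2.62, 2.62], [-0.44, 2.09], [-1.27, 1.32], [0.08, 2.57], [-1.32, 4.46], [0.12, 2], [-2.74, 2.74]. Speed limits (rad/s): [2.22, 2.22, 3.01, 3.01, 3.14, 3.14, 3.14].

INTERFACE

Orientations are given as a rotation vector (axis times angle).
In Python, from cell import arm gives the robot as it stands.
- The arm moves only by the shell command python3 -m pendant 'ROWS' [FORCE]. ROWS is JSON, a list of rows, each an object with "dp": the shift along the tool's x, y, z in m, a list of three; "rotation": the turn, a rotation vector about the tool's x, y, z in rad, a list of three; "fingers": the closure, from -1 (fully open) to 1 (shut). In form: [{"dp": [x, y, z], "rotation": [rx, ry, rz], "fingers": fingers}, ...]. A call has 1 to 20 rows; each row is the pose to reach, as a shift and turn from the pose measured when the call began, along the tool's axes at that moment; what a row does not reach only later rows make up. A row lasts 1/8 s, in which the tool goes at most 62.5 mm and 10.7 degrees, less where a joint would pass 70% of its speed; a pose out of reach is approached as far as the arm can. A call with a gripper value outside its range is refused whole. The fingers move at their own pace and stop on an object; FORCE is the grip in N (left out, the last holds). Time passes only in rows, so rows that repeat a pose let the fingers close. It gives the time, the measured TCP pose, the force and the opening at its end, in the units of the state.
- arm.observe(): the state, without advancing time (a new reading comes with each control period).
- arm.get_image(name): name is "scene" or "side" or "wrist"; returns the picture (420x560x3 uint8, blue, green, red); there is no depth.
- arm.camera_params(name): a dict with "camera_matrix" (3x3 intrinsics, pixels), "rvec" (rotation vector, rad) and "tvec" (3), from world to camera coordinates, as OpenCV has them. Camera axes: x right, y down, z forward; pixel columns grow to the right and rows downward; lengths in m; the calibration is good to about 2 mm. The wrist camera is an equidistant fisheye: a pixel r from the principal point sees the ray r / f radians off the axis. A picture is of the moment at which its call begins: read the wrist's pose just before it. camera_params takes no time and is no camera call; for the wrist camera it gives the pose at the moment of the call.
- arm.sign_off(): hands the job in, once; it reports no verdict.
The state is a dict: "clock": time; "joints": joint angles; "dq": joint speeds; "joint_efforts": joint torques, N m; "position": TCP position; "ee_rot": TCP orientation; "force": force on the tool from outside, world axes, zero at the start; "ft_torque": the same for the moment, N m; "width": opening from 0.0 (shut) to 1.0 (fully open).
Only numpy, scipy, OpenCV 4.12 (cv2) and the standard library are available. Lean on these libraries where they do the work, as an engineer would, in place of code of your own. Each camera call takes 0.05 s, during which the arm holds its last target.

TASK

Close the two-part plaster mould: slide the loose half along its board until it meets the dark rubber seal of the fixed half, then hook the steel loop (the one with the red tab) over the brass keeper so that its bar drops into the groove, and press the blue lever down over centre until it lies flat and the latch holds the mould shut. Be gentle, for plaster chips and latches bend: feel for the groove with the loop rather than forcing it onto the keeper, and do not shove the half or press the lever hard. Leave the other things on the table alone and let go at the end.

Things in the scene. Friction and masses are not known exactly. Their poses are not given: they have to be found in the camera images.
- base: fixed half of the mould on its board: white plaster block 100(x)x115(y)x70 mm on an 8 mm plywood board, fixed to the table. Origin on the table top under the middle of the block's mating face; +y along the board to the loose half, z up. Block fills y=-115..0, top at z=78; board y=-120..175, 136 wide. Two 26 mm high rails hold the loose half's foot down and guide it (2 mm play each side)
- seal_face (a point): middle of the face of the dark rubber seal bar (90 mm wide, 50 high, top flush with the blocks), 12 mm out of the fixed block's mating face: base (0,12,53) mm. It is sprung: gives from about 6 N on, then 0.6 N per mm
- half: loose half: white plaster block 92x100x58 mm on a 100 wide, 12 mm wooden foot, 0.8 kg, lying on the board (top at z=78 in base), axes as base's. Origin at its underside below the middle of its mating face; fills y=0..100. Starts 24-42 mm clear of the seal; takes 3-7 N to slide; meets the seal at y=12 mm in base; the latch then pulls it 1-11 mm further in
- keeper_inner (a point): reference for the 20 mm wide brass keeper on the loose half's top, at the inner end of its adjusting slot: half (0,25,70) mm, on the block's top. The keeper is set anywhere from 0 to 10 mm further out (+y) than this, and where is not measured: find it by sight or feel. At 0 the far (+y) side of its 5 mm thick post would be at this point
- loop_bar (a point): middle of the loop's bar (round, 5 mm thick, along x): at (0,89.3,0) mm in loop. To hook it: the keeper's post has a lip 4 mm out (+y), underside 13, top 16 mm above the block; next an 8 mm wide open groove, floor 4 mm up; then a 5 mm rib, top 16 mm. Lower the bar in the groove, then draw it back (-y, 3 N) under the lip before letting go, or it lifts out as the lever turns
- lever: latch lever: bar 22 mm wide (x), 4 thick, hinged along x at its origin, outer part a blue pad. Closed: axes as base's, flat, pointing -y, end at y=-55, middle plane z=+1. Opening swings it up and over towards +y, up to 2.35 rad, friction 0.04 N m. Starts open 1.7-2.0 rad. With the loop hooked it takes up to about 12 N to press at mid swing, snaps home in the last 8 degrees and stops hard when flat
- lever_pivot (a point): centre of the lever's hinge: in base at (0,-35,88) mm
- loop: steel wire loop: two side wires 33 mm apart joined by a bar, with a red tab. Origin on its hinge (along x) on the lever, at (0,-15.8,-2.2) mm in lever. +y runs from hinge to bar (89.3 mm). Starts raised 0.4-0.8 rad above level, bar end up; friction 0.025 N m keeps it where left. The wires pass either side of the keeper
- loop_tab (a point): grip point of the red tab: 14 mm wide (x), 8 thick (y), standing along loop's +z from 0 to 34 mm at y=69.3, 20 mm back from the bar; this point is at z=26 of loop
- spatula: bystander, to be left alone: spatula lying beside the board
- glue_bottle: bystander, to be left alone: white glue bottle
- plate: bystander, to be left alone: brown plate, 150 mm
- phone: bystander, to be left alone: black phone
- mug: bystander, to be left alone: blue mug
- slip_cup: bystander, to be left alone: white cup
- mallet: bystander, to be left alone: mallet
- plaster_bat: bystander, to be left alone: small plaster slab, 60 x 90 x 20 mm
- lever_pad: the lever's blue pad, fixed on the lever: 22 mm wide (x), 30 long (y), 6 thick, origin at its middle, at (0,-40,1) mm in lever; push it to swing the lever, press it down at the end
There are look-alikes about, which are no part of the job. What is shaped like the half but pink or turquoise is not meant.

How it is judged:
On the way, in this order (a step that is already met when the one before it is completed fails the run):
1. the loose half stands against the seal, lever still open (y of half in the frame of base below 0.0145 m and angle between lever's own z axis and vertical above 0.8 rad), for 0.1 s.
2. the loop's bar lies in the keeper's groove, lever still open (z of loop_bar in the frame of half below 0.0825 m and y of loop_bar in the frame of half between 0.0265 and 0.048 m and angle between lever's own z axis and vertical above 0.5 rad), for 0.1 s.
At the end, for the whole second after the job is handed in: the lever lies flat (within 0.07 rad), the loop's bar is in the keeper's groove under the lip and under tension (over 4 N on the loose half), and the loose half is flat on its board, at rest, drawn into the seal (origin at y under 11.5 mm in base) (angle between lever's own z axis and vertical below 0.07 rad and contact force between loop and half above 4 N and y of half in the frame of base below 0.0115 m and angle between half's own z axis and vertical below 0.05 rad and z of loop_bar in the frame of half below 0.0835 m and linear speed of half below 0.01 m/s); the robot touches nothing.
It fails at once if the robot presses on the loose half with more than 30 N (contact force between the arm and half above 30 N).
It fails at once if the robot's fingers press on the lever's blue pad with more than 30 N (contact force between the fingers and lever_pad above 30 N).
It fails at once if the loop strains the keeper or the loose half with more than 60 N (contact force between loop and half above 60 N).
It fails at once if while the fingers hold or push the loop, it is pressed on the keeper or the loose half with more than 30 N (contact force between the fingers and loop above 1 N and contact force between loop and half above 30 N).
It fails at once if a bystander is moved more than 20 mm (distance of any of spatula, glue_bottle, plate, phone, mug, slip_cup, mallet, plaster_bat from where it was at the start of the episode above 0.02 m).
It also fails if it takes over 70 s, if anything falls off the work surface, if the arm or the gripper's body presses on something with over 40 N, if the wrist force passes 120 N, or if a joint passes its speed limit or range.

## Working session

There is one attempt and no reset: what is moved stays moved. The work goes in short steps, Python scripts to look and compute and a shell command to move; the robot and the scene stay as the last step left them, time stands still between calls to the robot, and variables do not carry over. Pictures are saved under pics/ and viewed, and the job is handed in when it is done.

```bash
mkdir -p pics; ls; python3 - <<'E'
from cell import arm
import cv2
print(arm.observe()); print(arm.hold_point_z)
for n in ["scene","side","wrist"]:
    cv2.imwrite(f"pics/{n}0.png",arm.get_image(n)); print(n,arm.camera_params(n))
E
```

```text
pics
{'clock': 0.0, 'joints': array([-1.39263216,  0.43522083,  0.02497478,  1.57410192, -0.01160145,
        1.13394827, -0.07509367]), 'dq': array([ 0.00023668,  0.00010777,  0.00015324,  0.00115721, -0.0001017 ,
       -0.00027646,  0.00010516]), 'joint_efforts': array([ 7.39636052e-04, -6.67834067e+01,  9.85442586e-01, -3.14453924e+01,
       -6.04944653e-02,  4.25481470e-02,  1.78696855e-04]), 'position': array([0.17309821, 0.60003416, 0.22594444]), 'ee_rot': array([ 2.50965475e+00,  1.88805928e+00, -1.78461049e-03]), 'force': array([-0.20190771,  0.10791435,  0.76999685]), 'ft_torque': array([-0.03351953,  0.06377653, -0.02015089]), 'width': 1.0016722905931486}
0.0188
scene {'camera_matrix': array([[435.83970898,   0.        , 280.33912854],
       [  0.        , 435.83970898, 208.77120466],
       [  0.        ,   0.        ,   1.        ]]), 'rvec': array([ 1.08442863,  2.32787885, -1.08326386]), 'tvec': array([ 0.37780493, -0.21359358,  1.52890132])}
side {'camera_matrix': array([[466.31682105,   0.        , 274.89436128],
       [  0.        , 466.31682105, 210.32837518],
       [  0.        ,   0.        ,   1.        ]]), 'rvec': array([ 2.43069763, -0.05902995,  0.02886755]), 'tvec': array([-0.54712486,  0.06203746,  1.25470223])}
wrist {'camera_matrix': array([[325.1922621 ,   0.        , 277.13410858],
       [  0.        , 325.1922621 , 210.30594804],
       [  0.        ,   0.        ,   1.        ]]), 'rvec': array([-2.32056272, -1.74345656, -0.2486374 ]), 'tvec': array([-0.62410922, -0.03423026,  0.39130287])}
```

View pics/scene0.png

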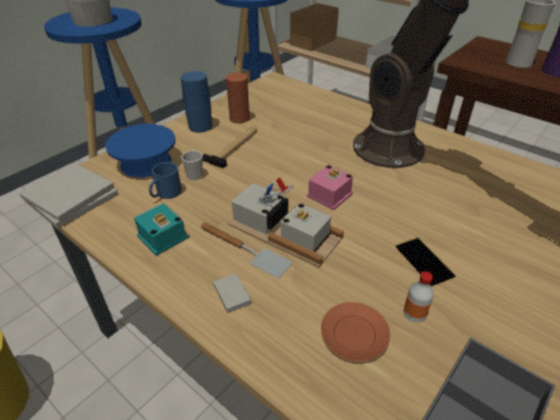

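View pics/side0.png

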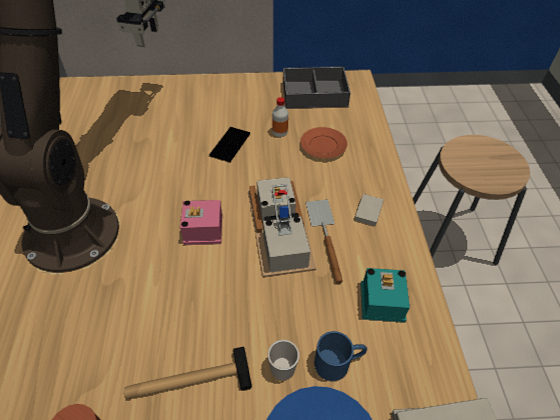

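View pics/wrist0.png

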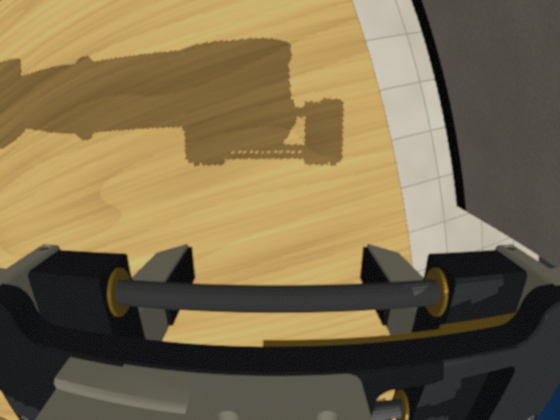

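The mould stands mid-table. In the side view the fixed block is around (285,245) and the loose half around (278,193); the pink and turquoise blocks are look-alikes. I'll enlarge this area.

```bash
python3 - <<'E'
import cv2
a=cv2.imread("pics/side0.png")[165:285,235:335]
cv2.imwrite("pics/side0z.png",cv2.resize(a,None,fx=5,fy=5,interpolation=cv2.INTER_CUBIC))
a=cv2.imread("pics/scene0.png")[165:265,220:350]
cv2.imwrite("pics/scene0z.png",cv2.resize(a,None,fx=6,fy=6,interpolation=cv2.INTER_CUBIC))
E
```

```text
(no output)
```

View pics/side0z.png

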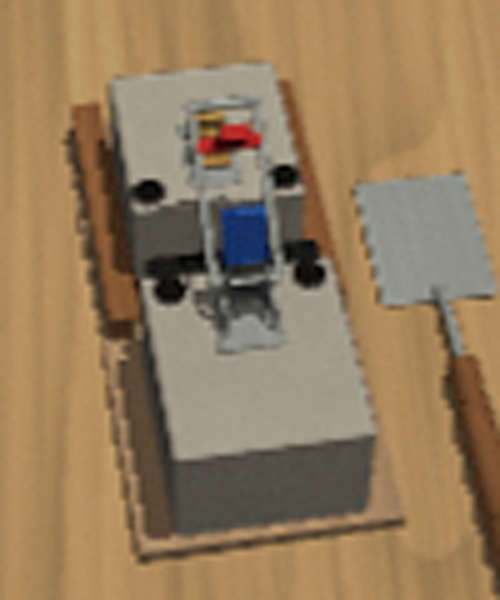

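View pics/scene0z.png

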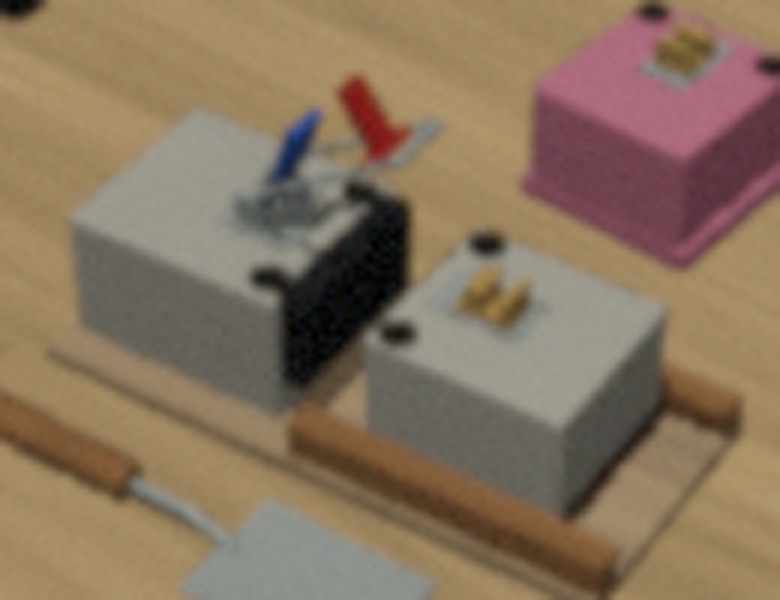

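```bash
cat > h.py <<'E'
import numpy as np, cv2
from scipy.spatial.transform import Rotation as R
from cell import arm
def ray(n,px,cp=None):
    c=cp or arm.camera_params(n); K=c["camera_matrix"]
    Rm=R.from_rotvec(c["rvec"]).as_matrix(); t=np.array(c["tvec"])
    v=np.array([(px[0]-K[0,2])/K[0,0],(px[1]-K[1,2])/K[1,1],1.])
    if n=="wrist":
        r=np.hypot(v[0],v[1]); 
        v=np.array([0,0,1.]) if r<1e-9 else np.array([v[0]/r*np.sin(r),v[1]/r*np.sin(r),np.cos(r)])
    return -Rm.T@t, Rm.T@v
def onz(n,px,z,cp=None):
    o,d=ray(n,px,cp); return o+d*(z-o[2])/d[2]
def proj(n,P,cp=None):
    c=cp or arm.camera_params(n); K=c["camera_matrix"]
    p=R.from_rotvec(c["rvec"]).as_matrix()@np.array(P)+np.array(c["tvec"])
    if n=="wrist":
        r=np.hypot(p[0],p[1]); th=np.arctan2(r,p[2]); p=np.array([p[0]/r*th,p[1]/r*th,1])
    return np.array([K[0,0]*p[0]/p[2]+K[0,2],K[1,1]*p[1]/p[2]+K[1,2]])
def tri(obs): # list of (o,d)
    A=np.zeros((3,3));b=np.zeros(3)
    for o,d in obs:
        d=d/np.linalg.norm(d);M=np.eye(3)-np.outer(d,d);A+=M;b+=M@o
    return np.linalg.solve(A,b)
E
python3 - <<'E'
from h import *
for k,p in dict(fnl=(269,257),fnr=(310,252),fsl=(263,221),fsr=(302,217.4),hnl=(261.6,206),hnr=(295.4,203.4),hfl=(257,180.6),hfr=(290,178)).items(): print("side",k,onz("side",p,.078).round(4))
for k,p in dict(f1=(252.5,183.3),fnr=(232.5,200.8),fsr=(267,213.7),hnr=(281,221.7),hfr=(313.8,236.3),hfl=(330.8,217),hnl=(299,204)).items(): print("scene",k,onz("scene",p,.078).round(4))
print(arm.camera_params("wrist"), R.from_rotvec(arm.observe()["ee_rot"]).as_matrix())
E
```

```text
side fnl [ 0.5254 -0.1566  0.078 ]
side fnr [ 0.6247 -0.1466  0.078 ]
side fsl [ 0.5149 -0.0448  0.078 ]
side fsr [ 0.615  -0.0375  0.078 ]
side hnl [0.513 0.006 0.078]
side hnr [0.6019 0.011  0.078 ]
side hfl [0.5033 0.0992 0.078 ]
side hfr [0.5944 0.105  0.078 ]
scene f1 [ 0.5309 -0.1502  0.078 ]
scene fnr [ 0.6237 -0.1379  0.078 ]
scene fsr [ 0.6037 -0.0306  0.078 ]
scene hnr [0.6042 0.0177 0.078 ]
scene hfr [0.5936 0.1146 0.078 ]
scene hfl [0.5073 0.1051 0.078 ]
scene hnl [0.5186 0.009  0.078 ]
{'camera_matrix': array([[325.1922621 ,   0.        , 277.13410858],
       [  0.        , 325.1922621 , 210.30594804],
       [  0.        ,   0.        ,   1.        ]]), 'rvec': array([-2.32056272, -1.74345656, -0.2486374 ]), 'tvec': array([-0.62410922, -0.03423026,  0.39130287])} [[ 2.77169338e-01  9.60821066e-01 -1.95266913e-04]
 [ 9.60820372e-01 -2.77169374e-01 -1.16187625e-03]
 [-1.17047718e-03  1.34420042e-04 -9.99999306e-01]]
```

```bash
cat >> h.py <<'E'
O=np.array([0.565,-0.038,0.]); YAW=0.098
def BR(): return R.from_rotvec([0,0,YAW]).as_matrix()
def tow(p): return O+BR()@np.array(p)     # base m -> world
def tob(p): return BR().T@(np.array(p)-O)
def goto(pb,pitch=0.,world=False):
    """rows dp & rotation to put the TCP at base point pb; tool x=base x, z down, pitch about base x"""
    s=arm.observe(); Rm=R.from_rotvec(s["ee_rot"]).as_matrix()
    Rt=BR()@R.from_rotvec([pitch,0,0]).as_matrix()@np.diag([1,-1,-1.])
    d=Rm.T@(tow(pb)-s["position"]); rv=R.from_matrix(Rm.T@Rt).as_rotvec()
    print("dp",d.round(4),"rot",rv.round(4)); 
def st():
    s=arm.observe(); print("t",round(s["clock"],2),"base mm",(tob(s["position"])*1e3).round(1),"Fbase",(BR().T@s["force"]).round(2),"w",round(s["width"],3),"q",s["joints"].round(2))
E
python3 - <<'E'
from h import *
s=arm.observe();Rm=R.from_rotvec(s["ee_rot"]).as_matrix()
c=arm.camera_params("wrist");C=R.from_rotvec(c["rvec"]).as_matrix()
print("cam in tool",Rm.T@(-C.T@c["tvec"]-s["position"]),"axis",Rm.T@C.T@[0,0,1])
goto([0,.165,.30])
E
```

```text
cam in tool [-7.66186998e-05 -7.62767477e-02 -1.58177568e-01] axis [-5.53979218e-04  2.81092385e-01  9.59680553e-01]
dp [-0.3513  0.4924 -0.0734] rot [8.0000e-04 9.0000e-04 1.1919e+00]
```

```bash
python3 -m pendant '[{"dp":[-0.05,0.07,-0.05],"rotation":[0,0,0.15],"fingers":-1},{"dp":[-0.35,0.49,-0.073],"rotation":[0,0,1.19],"fingers":0},{"dp":[-0.35,0.49,-0.073],"rotation":[0,0,1.19],"fingers":1},{"dp":[-0.35,0.49,-0.073],"rotation":[0,0,1.19],"fingers":1},{"dp":[-0.35,0.49,-0.073],"rotation":[0,0,1.19],"fingers":1},{"dp":[-0.35,0.49,-0.073],"rotation":[0,0,1.19],"fingers":1},{"dp":[-0.35,0.49,-0.073],"rotation":[0,0,1.19],"fingers":1},{"dp":[-0.35,0.49,-0.073],"rotation":[0,0,1.19],"fingers":1},{"dp":[-0.35,0.49,-0.073],"rotation":[0,0,1.19],"fingers":1},{"dp":[-0.35,0.49,-0.073],"rotation":[0,0,1.19],"fingers":1},{"dp":[-0.35,0.49,-0.073],"rotation":[0,0,1.19],"fingers":1},{"dp":[-0.35,0.49,-0.073],"rotation":[0,0,1.19],"fingers":1}]' 20; python3 - <<'E'
from h import *
st(); cp=arm.camera_params("wrist"); im=arm.get_image("wrist"); cv2.imwrite("pics/w1.png",im)
import pickle; pickle.dump(cp,open("w1.pkl","wb"))
E
```

```text
clock: 1.65
position: [0.5464, 0.1287, 0.2992]
ee_rot: [3.137, 0.157, -0.002]
force: [-0.3, 0.4, 0.2]
width: 0.006
t 1.65 base mm [ -2.2 167.7 299.2] Fbase [-0.24  0.45  0.16] w 0.006 q [-0.72  0.29  0.52  1.65 -0.15  1.24 -0.07]
```

View pics/w1.png

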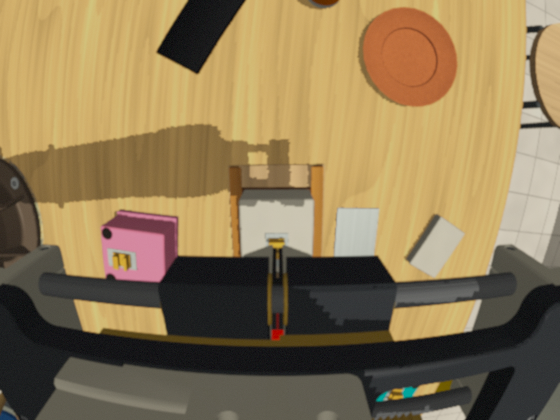

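```bash
python3 - <<'E'
import cv2
a=cv2.imread("pics/w1.png")[155:265,215:340]
cv2.imwrite("pics/w1z.png",cv2.resize(a,None,fx=6,fy=5.4,interpolation=cv2.INTER_CUBIC))
E
```

```text
(no output)
```

View pics/w1z.png

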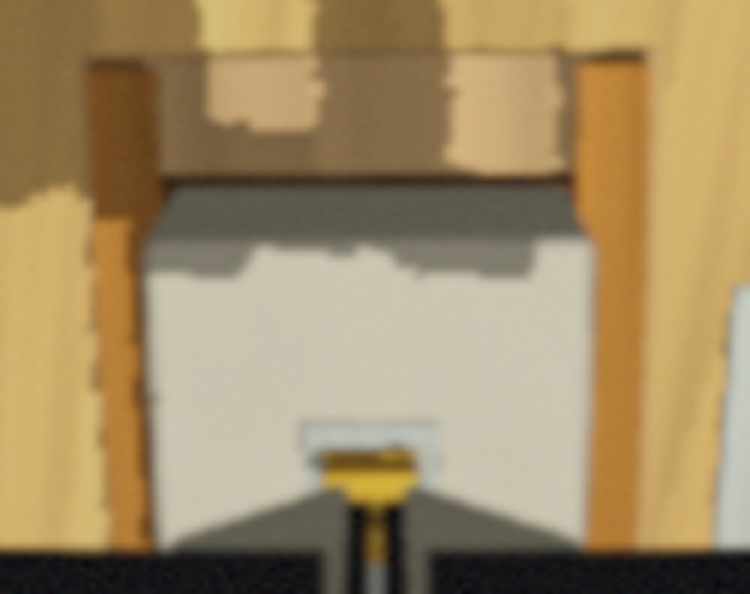

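```bash
python3 - <<'E'
from h import *; import pickle
cp=pickle.load(open("w1.pkl","rb"))
def f(k,u,v,z):
    w=onz("wrist",(215+u/6,155+v/5.4),z,cp); print(k,w.round(4),(tob(w)*1e3).round(1))
f("half far L",148,240,.078);f("half far R",592,238,.078)
f("half near L",160,545,.078);f("half near R",585,545,.078)
f("rail L far out",88,64,.026);f("rail R",647,58,.026);f("railL in",155,64,.026);f("railR in",578,60,.026);f("board",300,53,.008)
f("rib L",322,455,.094);f("rib R",415,455,.094);f("plate far L",300,420,.079);f("plate far R",438,420,.079)
E
```

```text
half far L [0.5027 0.1026 0.078 ] [-48.2 146.   78. ]
half far R [0.5917 0.1119 0.078 ] [ 41.3 146.6  78. ]
half near L [0.5099 0.0283 0.078 ] [-48.3  71.4  78. ]
half near R [0.6003 0.0373 0.078 ] [42.5 71.5 78. ]
rail L far out [0.481  0.1327 0.026 ] [-66.9 178.1  26. ]
rail R [0.6056 0.1465 0.026 ] [ 58.5 179.6  26. ]
railL in [0.4961 0.134  0.026 ] [-51.7 177.9  26. ]
railR in [0.5902 0.1443 0.026 ] [ 42.9 179.   26. ]
board [0.5278 0.137  0.008 ] [-19.9 177.8   8. ]
rib L [0.5422 0.0611 0.094 ] [-13.  100.9  94. ]
rib R [0.5607 0.063  0.094 ] [  5.6 100.9  94. ]
plate far L [0.537  0.0634 0.079 ] [-17.9 103.6  79. ]
plate far R [0.5654 0.0662 0.079 ] [ 10.6 103.6  79. ]
```

```bash
sed -i 's/^O=.*/O=np.array([0.5609,-0.0354,0.]); YAW=0.098/' h.py; python3 - <<'E'
from h import *
st(); goto([0,.172,.045])
E
```

```text
t 1.7 base mm [  1.5 165.5 299.2] Fbase [-0.23  0.04 -0.18] w 0.005 q [-0.72  0.29  0.52  1.65 -0.15  1.24 -0.07]
dp [-0.0011 -0.0067  0.2542] rot [0.0006 0.0014 0.0036]
```

```bash
python3 -m pendant '[{"dp":[-0.001,-0.007,0.06],"rotation":[0,0,0.004],"fingers":1},{"dp":[-0.001,-0.007,0.12],"rotation":[0,0,0.004],"fingers":1},{"dp":[-0.001,-0.007,0.18],"rotation":[0,0,0.004],"fingers":1},{"dp":[-0.001,-0.007,0.23],"rotation":[0,0,0.004],"fingers":1},{"dp":[-0.001,-0.007,0.254],"rotation":[0,0,0.004],"fingers":1},{"dp":[-0.001,-0.007,0.254],"rotation":[0,0,0.004],"fingers":1},{"dp":[-0.001,-0.007,0.254],"rotation":[0,0,0.004],"fingers":1}]'; python3 - <<'E'
from h import *
st()
cv2.imwrite("pics/s2.png",cv2.resize(arm.get_image("side")[120:290,200:350],None,fx=4,fy=3.5))
E
```

```text
clock: 2.58
position: [0.5445, 0.1372, 0.0463]
ee_rot: [-3.138, -0.155, 0.0]
force: [-0.3, 0.1, 0.4]
width: 0.01
t 2.58 base mm [  0.6 173.3  46.3] Fbase [-0.24  0.15  0.38] w 0.01 q [-0.62  0.57  0.4   1.94 -0.33  0.7   0.07]
```

View pics/s2.png

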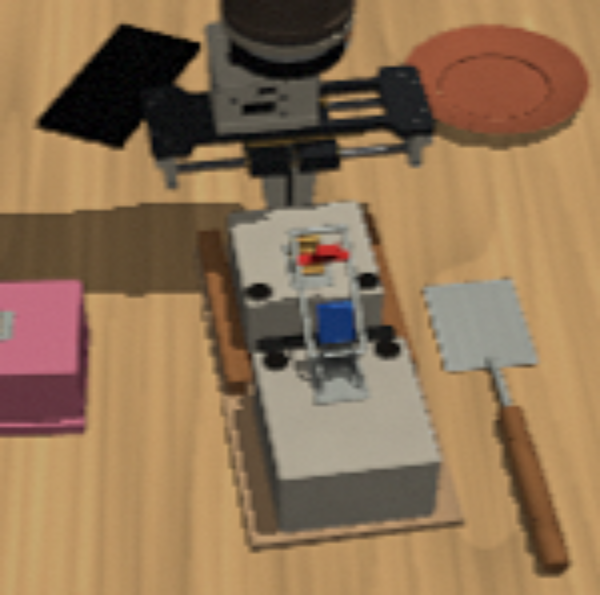

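```bash
python3 -m pendant '[{"dp":[0,0.006,0],"rotation":[0,0,0],"fingers":1},{"dp":[0,0.012,0],"rotation":[0,0,0],"fingers":1},{"dp":[0,0.016,0],"rotation":[0,0,0],"fingers":1},{"dp":[0,0.019,0],"rotation":[0,0,0],"fingers":1},{"dp":[0,0.022,0],"rotation":[0,0,0],"fingers":1},{"dp":[0,0.025,0],"rotation":[0,0,0],"fingers":1},{"dp":[0,0.028,0],"rotation":[0,0,0],"fingers":1},{"dp":[0,0.031,0],"rotation":[0,0,0],"fingers":1},{"dp":[0,0.034,0],"rotation":[0,0,0],"fingers":1},{"dp":[0,0.037,0],"rotation":[0,0,0],"fingers":1},{"dp":[0,0.040,0],"rotation":[0,0,0],"fingers":1}]'; python3 -c "
from h import *
st()"
```

```text
clock: 4.0
position: [0.549, 0.0992, 0.0468]
ee_rot: [-3.135, -0.157, -0.002]
force: [-0.6, 6.1, 2.6]
width: 0.007
t 4.0 base mm [  1.3 135.2  46.8] Fbase [0.03 6.1  2.58] w 0.007 q [-0.55  0.56  0.39  1.95 -0.33  0.69  0.14]
```

```bash
python3 -m pendant '[{"dp":[0,0.003,0],"rotation":[0,0,0],"fingers":1},{"dp":[0,0.005,0],"rotation":[0,0,0],"fingers":1},{"dp":[0,0.007,0],"rotation":[0,0,0],"fingers":1},{"dp":[0,0.009,0],"rotation":[0,0,0],"fingers":1}]'; python3 -m pendant '[{"dp":[0,0.002,0],"rotation":[0,0,0],"fingers":1},{"dp":[0,0.003,0],"rotation":[0,0,0],"fingers":1}]'; python3 -c "
from h import *
st()
cv2.imwrite('pics/sc3.png',cv2.resize(arm.get_image('scene')[150:270,210:370],None,fx=5,fy=5))
cv2.imwrite('pics/s3.png',cv2.resize(arm.get_image('side')[165:285,235:335],None,fx=5,fy=5))
"
```

```text
clock: 4.5
position: [0.5498, 0.0919, 0.0469]
ee_rot: [-3.133, -0.16, -0.002]
force: [-0.9, 5.9, 1.7]
width: 0.006
clock: 4.75
position: [0.5499, 0.0907, 0.0469]
ee_rot: [-3.131, -0.162, -0.001]
force: [-1.7, 6.0, 1.7]
width: 0.011
t 4.75 base mm [  1.4 126.6  46.9] Fbase [-1.07  6.09  1.71] w 0.011 q [-0.53  0.56  0.39  1.95 -0.33  0.69  0.16]
```

View pics/sc3.png

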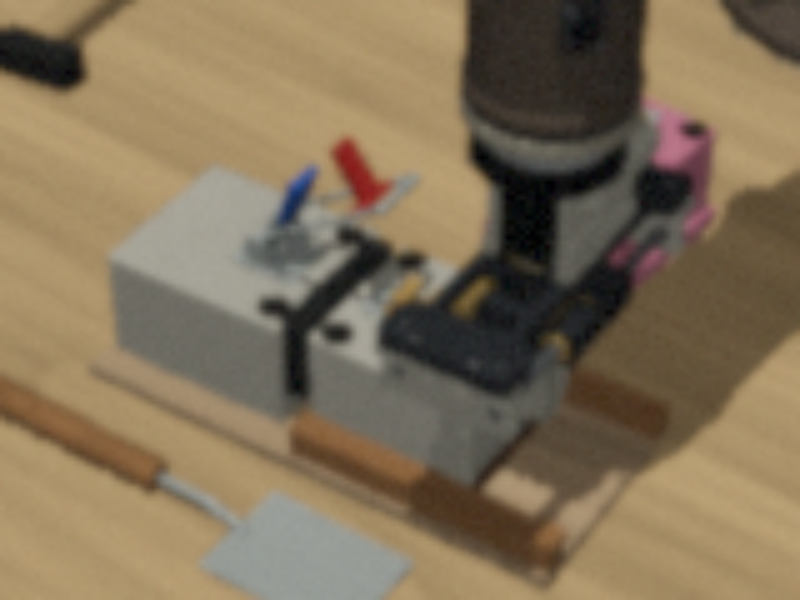

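View pics/s3.png

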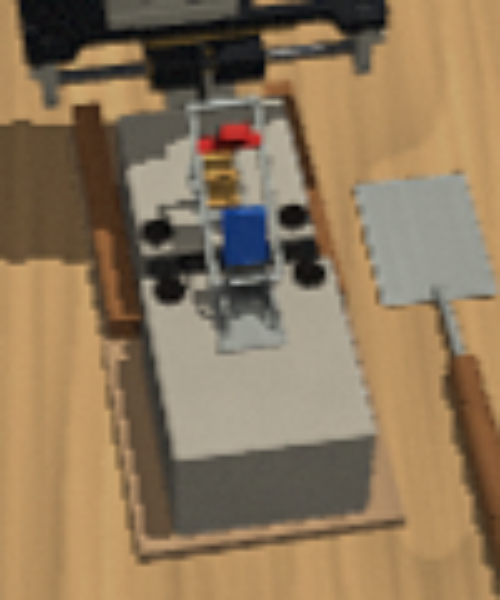

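```bash
python3 -m pendant '[{"dp":[0,0.0025,0],"rotation":[0,0,0],"fingers":1},{"dp":[0,0.004,0],"rotation":[0,0,0],"fingers":1},{"dp":[0,0.0055,0],"rotation":[0,0,0],"fingers":1}]'; python3 -m pendant '[{"dp":[0,0.003,0],"rotation":[0,0,0],"fingers":1},{"dp":[0,0.004,0],"rotation":[0,0,0],"fingers":1}]'
```

```text
clock: 5.22
position: [0.5502, 0.0875, 0.0469]
ee_rot: [-3.129, -0.164, -0.0]
force: [-2.2, 10.7, 2.1]
width: 0.003
clock: 5.48
position: [0.55, 0.0872, 0.0469]
ee_rot: [-3.124, -0.169, 0.001]
force: [-3.6, 13.3, 4.9]
width: 0.01
```

```bash
python3 -m pendant '[{"dp":[0,0.003,0],"rotation":[0,0,0],"fingers":1},{"dp":[0,0.003,0],"rotation":[0,0,0],"fingers":1}]'; python3 -c "
from h import *
st()"
```

```text
clock: 5.72
position: [0.5498, 0.0873, 0.047]
ee_rot: [-3.121, -0.173, 0.002]
force: [-2.1, 9.7, 3.5]
width: 0.003
t 5.72 base mm [  0.9 123.2  47. ] Fbase [-1.16  9.89  3.51] w 0.003 q [-0.51  0.56  0.38  1.95 -0.34  0.69  0.19]
```

```bash
python3 -m pendant '[{"dp":[0,-0.008,0],"rotation":[0,0,0],"fingers":1},{"dp":[0,-0.025,0],"rotation":[0,0,0],"fingers":1},{"dp":[0,-0.035,-0.05],"rotation":[0,0,0],"fingers":1},{"dp":[0,-0.035,-0.11],"rotation":[0,0,0],"fingers":0},{"dp":[0,-0.02,-0.17],"rotation":[0,0,0],"fingers":0},{"dp":[0,0.02,-0.21],"rotation":[0,0,0],"fingers":-0.3},{"dp":[0,0.06,-0.25],"rotation":[0,0,0],"fingers":-0.3},{"dp":[0,0.12,-0.27],"rotation":[0,0,-0.015],"fingers":-0.3},{"dp":[0,0.16,-0.27],"rotation":[0,0,-0.015],"fingers":-0.3},{"dp":[0,0.16,-0.27],"rotation":[0,0,-0.015],"fingers":-0.3},{"dp":[0,0.16,-0.27],"rotation":[0,0,-0.015],"fingers":-0.3}]'; python3 - <<'E'
from h import *
st(); cp=arm.camera_params("wrist"); im=arm.get_image("wrist"); cv2.imwrite("pics/w4.png",im)
import pickle; pickle.dump(cp,open("w4.pkl","wb"))
cv2.imwrite("pics/sc4.png",arm.get_image("scene"));cv2.imwrite("pics/s4.png",arm.get_image("side"))
E
```

```text
clock: 7.1
position: [0.5681, -0.0747, 0.314]
ee_rot: [-3.119, -0.197, 0.003]
force: [0.0, -0.1, -0.6]
width: 0.646
t 7.1 base mm [  3.3 -39.8 314. ] Fbase [ 0.01 -0.12 -0.64] w 0.646 q [-0.38  0.31  0.58  1.6  -0.19  1.29  0.36]
```

View pics/w4.png

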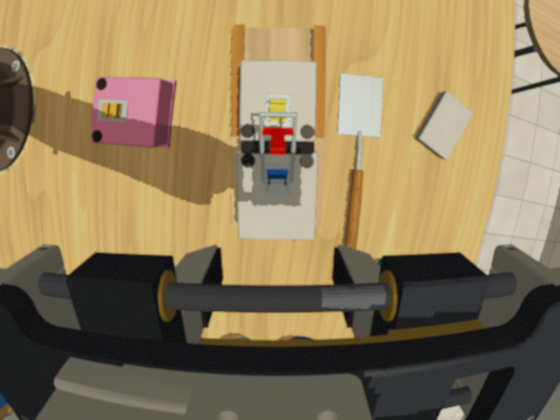

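```bash
python3 - <<'E'
import cv2
a=cv2.imread("pics/w4.png")[20:245,225:330]
cv2.imwrite("pics/w4z.png",cv2.resize(a[65:175],None,fx=5.5,fy=5.5,interpolation=cv2.INTER_CUBIC))
cv2.imwrite("pics/w4y.png",cv2.resize(a,None,fx=2.6,fy=2.6,interpolation=cv2.INTER_CUBIC))
a=cv2.imread("pics/sc4.png")[165:265,220:350]
cv2.imwrite("pics/sc4z.png",cv2.resize(a,None,fx=6,fy=6,interpolation=cv2.INTER_CUBIC))
a=cv2.imread("pics/s4.png")[165:265,245:325]
cv2.imwrite("pics/s4z.png",cv2.resize(a,None,fx=6,fy=6,interpolation=cv2.INTER_CUBIC))
E
```

```text
(no output)
```

View pics/w4z.png

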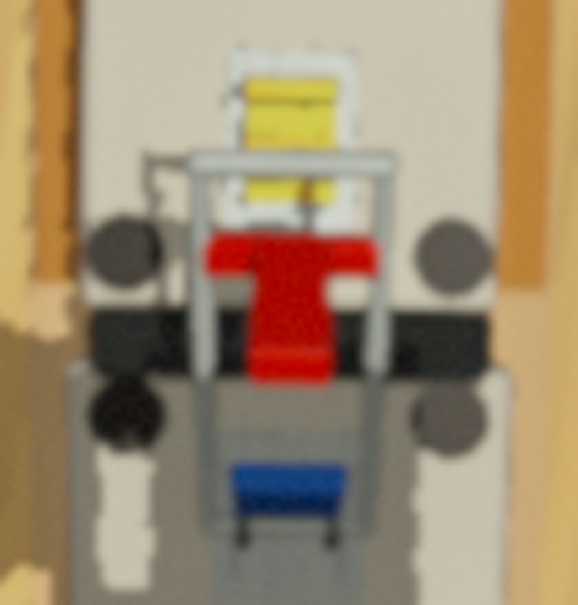

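View pics/sc4z.png

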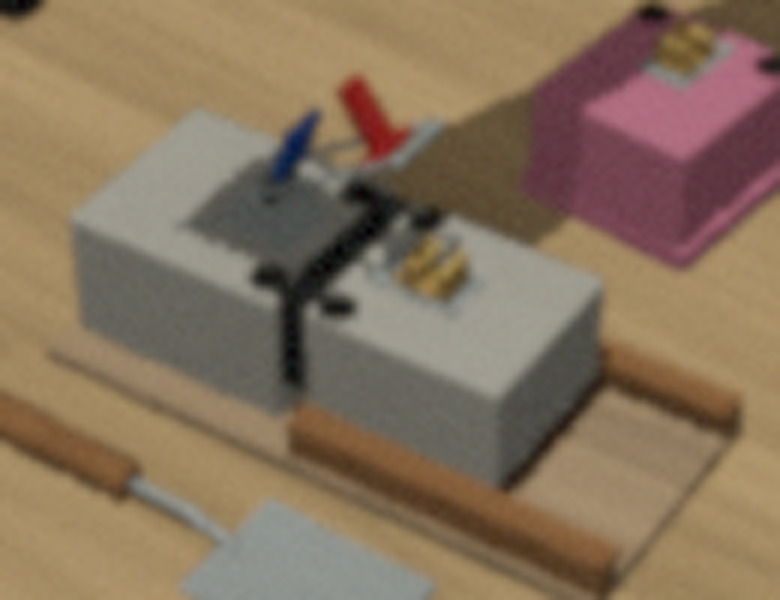

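View pics/s4z.png

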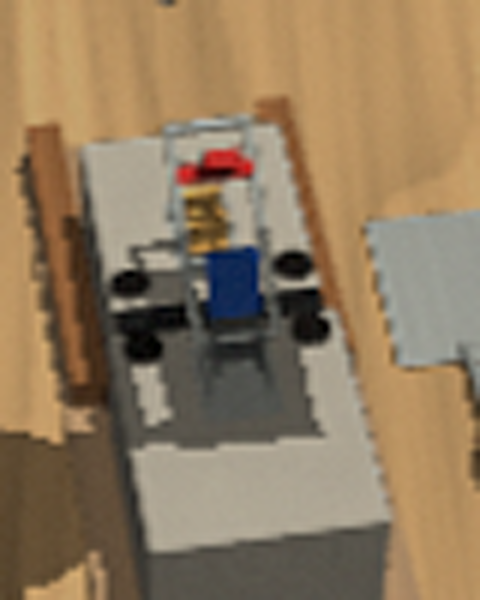

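View pics/w4y.png

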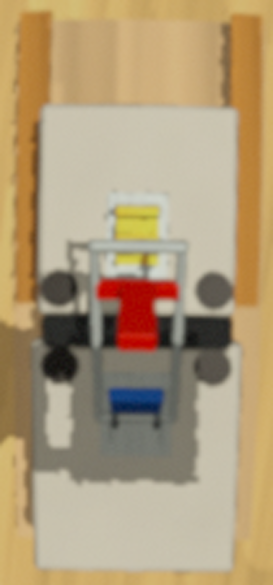

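```bash
python3 - <<'E'
from h import *; import pickle
cp=pickle.load(open("w4.pkl","rb"))
def f(k,u,v,z):
    w=onz("wrist",(225+u/5.5,85+v/5.5),z,cp); print(k,w.round(4),(tob(w)*1e3).round(1)); return w
def g(k,u,v,z):
    w=onz("wrist",(225+u/2.6,20+v/2.6),z,cp); print(k,w.round(4),(tob(w)*1e3).round(1)); return w
g("f near L",37,568,.078);g("f near R",237,568,.078);g("h far L",43,106,.078);g("h far R",236,106,.078)
f("f face L",72,372,.078);f("f face R",508,372,.078)
f("seal L",90,312,.078);f("seal R",488,312,.078);f("seal near",290,378,.078)
f("rib far",290,80,.094);f("rib near",290,103,.094);f("keeper near",290,203,.094);f("kL",243,150,.094);f("kR",336,150,.094)
f("plate far",290,48,.079);f("plate near",250,224,.079)
for z in (.13,.15,.16): f("bar",292,160,z)
c=arm.camera_params("wrist");C=R.from_rotvec(cp["rvec"]).as_matrix();print("cam b",tob(-C.T@cp["tvec"]))
# tab tip triangulation: top-of-tab centre: wrist (290,363)?, scene z (352,85)
E
```

```text
f near L [ 0.5276 -0.1538  0.078 ] [ -44.7 -114.5   78. ]
f near R [ 0.6269 -0.1413  0.078 ] [  55.3 -111.8   78. ]
h far L [0.5062 0.0694 0.078 ] [-44.1 109.7  78. ]
h far R [0.5946 0.0807 0.078 ] [ 44.9 112.2  78. ]
f face L [ 0.5154 -0.0434  0.078 ] [-46.   -3.5  78. ]
f face R [ 0.6114 -0.0314  0.078 ] [50.7 -0.9 78. ]
seal L [ 0.518  -0.0297  0.078 ] [-42.2   9.9  78. ]
seal R [ 0.6051 -0.0187  0.078 ] [45.6 12.3 78. ]
seal near [ 0.5636 -0.0391  0.078 ] [ 2.4 -3.9 78. ]
rib far [0.5555 0.0253 0.094 ] [ 0.6 60.9 94. ]
rib near [0.5561 0.0204 0.094 ] [ 0.7 56.  94. ]
keeper near [ 0.5588 -0.0006  0.094 ] [ 1.3 34.8 94. ]
kL [0.5476 0.0093 0.094 ] [-8.8 45.8 94. ]
kR [0.5669 0.0118 0.094 ] [10.6 46.3 94. ]
plate far [0.5545 0.0334 0.079 ] [ 0.4 69.1 79. ]
plate near [ 0.5507 -0.0062  0.079 ] [-7.3 30.  79. ]
bar [0.5581 0.0075 0.13  ] [  1.4  42.9 130. ]
bar [0.5581 0.0069 0.15  ] [  1.4  42.4 150. ]
bar [0.5582 0.0066 0.16  ] [  1.4  42.1 160. ]
cam b [0.00094394 0.0334264  0.47341367]
```

```bash
sed -i 's/^O=.*/O=np.array([0.5637,-0.0357,0.]); YAW=0.1225/' h.py; cat >> h.py <<'E'
def hinge(th): c,s=np.cos(th),np.sin(th); return np.array([-35-15.8*c-2.2*s, 88+15.8*s-2.2*c])
def lp(th,ph,y,z): return hinge(th)+[y*np.cos(ph)-z*np.sin(ph), y*np.sin(ph)+z*np.cos(ph)]
E
python3 - <<'E'
from h import *; import pickle
cp=pickle.load(open("w4.pkl","rb"))
w=lambda u,v: ray("wrist",(225+u/5.5,85+v/5.5),cp)
s=lambda u,v: ray("scene",(220+u/6,165+v/6))
sd=lambda u,v: ray("side",(245+u/6,165+v/6))
def T(k,*o): print(k,(tob(tri(o))*1e3).round(1))
T("tab tip w+sc",w(290,362),s(352,84)); T("tab tip w+side",w(290,362),sd(225,155)); T("all",w(290,362),s(352,84),sd(225,155))
T("bar R end w+sc",w(392,160),s(386,150)); T("bar L",w(195,160),s(436,126))
T("barL side",w(195,160),sd(168,130));T("barR side",w(392,160),sd(247,122))
T("pad",w(288,478),s(313,117))
T("keeper rib far mid",w(290,85),s(452,262))
for th in (1.7,1.85,2.0):
  print(th,hinge(th).round(1),"padtip",(np.array([-35,88])+55*np.array([-np.cos(th),np.sin(th)])).round(1))
  for ph in (.4,.55,.7): print("  ph",ph,"tip",lp(th,ph,69.3,34).round(1),"bar",lp(th,ph,89.3,0).round(1))
E
```

```text
tab tip w+sc [ -1.1   8.9 168.5]
tab tip w+side [  0.3   7.9 169.6]
all [-1.00e-01  8.90e+00  1.69e+02]
bar R end w+sc [ 17.9  41.5 159.1]
bar L [-17.4  42.7 149.7]
barL side [-16.8  42.8 151.2]
barR side [ 17.5  43.1 149.6]
pad [ -2.1 -13.9 141.4]
keeper rib far mid [-0.9 60.9 93.8]
1.7 [-35.1 104. ] padtip [-27.9 142.5]
  ph 0.4 tip [ 15.4 162.3] bar [ 47.1 138.7]
  ph 0.55 tip [  6.2 169.2] bar [ 41.  150.6]
  ph 0.7 tip [ -4.  174.6] bar [ 33.2 161.5]
1.85 [-32.8 103.8] padtip [-19.8 140.9]
  ph 0.4 tip [ 17.8 162.1] bar [ 49.5 138.6]
  ph 0.55 tip [  8.5 169. ] bar [ 43.4 150.5]
  ph 0.7 tip [ -1.7 174.4] bar [ 35.5 161.3]
2.0 [-30.4 103.3] padtip [-12.1 138. ]
  ph 0.4 tip [ 20.2 161.6] bar [ 51.8 138.1]
  ph 0.55 tip [ 10.9 168.5] bar [ 45.7 150. ]
  ph 0.7 tip [  0.7 173.9] bar [ 37.9 160.8]
```

```bash
cat >> h.py <<'E'
def tcp(th,ph,p,hz=24,back=10): 
    H=lp(th,ph,69.3,hz); return H+back*np.array([np.sin(p),-np.cos(p)])
E
python3 - <<'E'
from h import *
st()
p=.35; t=tcp(1.88,.55,p); print(t)
a=t-45*np.array([np.sin(p),-np.cos(p)])
goto([-0.0003,a[0]/1e3,a[1]/1e3],p); goto([-0.0003,t[0]/1e3,t[1]/1e3],p)
E
```

```text
t 7.25 base mm [-3.00e-01 -3.87e+01  3.14e+02] Fbase [-0.43  0.64  0.12] w 0.651 q [-0.38  0.31  0.58  1.6  -0.19  1.29  0.36]
[ 17.67670903 151.00925061]
dp [ 0.0003 -0.039   0.1214] rot [0.3334 0.002  0.0053]
dp [ 0.0005 -0.0537  0.164 ] rot [0.3334 0.002  0.0053]
```

```bash
python3 -m pendant '[{"dp":[0,-0.02,0.03],"rotation":[0.15,0,0.005],"fingers":0.2},{"dp":[0,-0.039,0.07],"rotation":[0.333,0.002,0.005],"fingers":0.2},{"dp":[0,-0.039,0.121],"rotation":[0.333,0.002,0.005],"fingers":0.2},{"dp":[0,-0.039,0.121],"rotation":[0.333,0.002,0.005],"fingers":0.2},{"dp":[0,-0.039,0.121],"rotation":[0.333,0.002,0.005],"fingers":0.2}]' 10; python3 - <<'E'
from h import *
st()
t=tcp(1.88,.55,.35); goto([-0.0003,t[0]/1e3,t[1]/1e3],.35)
cv2.imwrite("pics/w5.png",arm.get_image("wrist"))
cv2.imwrite('pics/sc5.png',cv2.resize(arm.get_image('scene')[120:270,210:370],None,fx=4,fy=4))
E
```

```text
clock: 7.88
position: [0.5637, -0.0327, 0.1954]
ee_rot: [-2.787, -0.174, 0.028]
force: [0.2, 0.6, -0.1]
width: 0.401
t 7.88 base mm [  0.4   3.  195.4] Fbase [ 0.31  0.58 -0.08] w 0.401 q [-0.15  0.47  0.47  1.73 -0.57  1.2   0.68]
dp [-0.0007  0.0014  0.0468] rot [ 0.0008 -0.0009  0.0023]
```

View pics/w5.png

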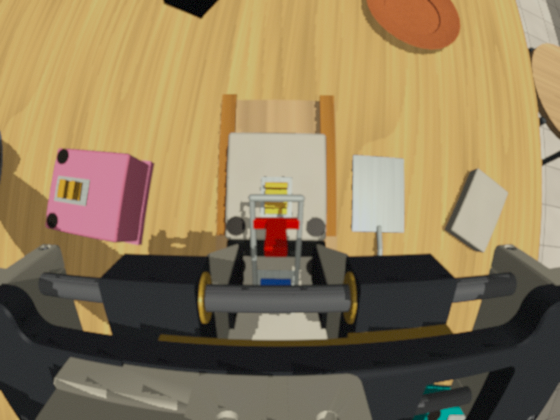

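View pics/sc5.png

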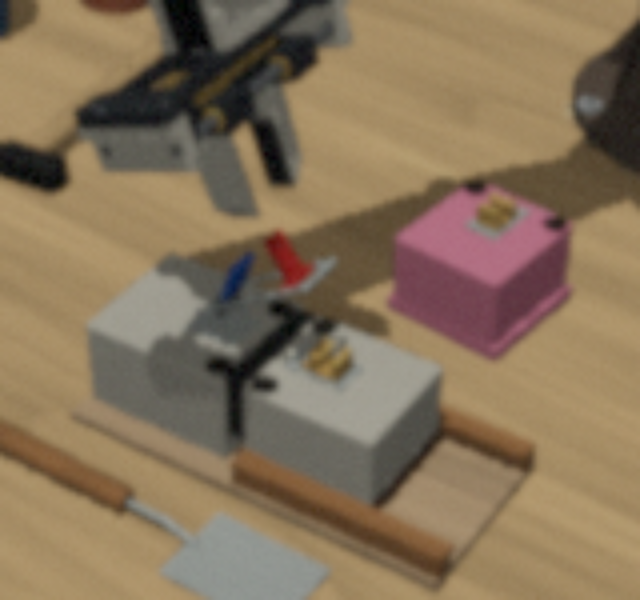

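```bash
python3 -m pendant '[{"dp":[-0.0007,0.0014,0.02],"rotation":[0,0,0.002],"fingers":0.2},{"dp":[-0.0007,0.0014,0.035],"rotation":[0,0,0.002],"fingers":0.2},{"dp":[-0.0007,0.0014,0.047],"rotation":[0,0,0.002],"fingers":0.2},{"dp":[-0.0007,0.0014,0.047],"rotation":[0,0,0.002],"fingers":0.2},{"dp":[-0.0007,0.0014,0.047],"rotation":[0,0,0.002],"fingers":0.2}]' 8; python3 - <<'E'
from h import *
st()
cv2.imwrite("pics/w6.png",arm.get_image("wrist")[130:330,180:380].repeat(3,0).repeat(3,1))
cv2.imwrite('pics/sc6.png',cv2.resize(arm.get_image('scene')[120:250,210:350],None,fx=4.6,fy=4.6))
E
```

```text
clock: 8.6
position: [0.5621, -0.0187, 0.1518]
ee_rot: [-2.788, -0.171, 0.025]
force: [-0.8, 0.1, 0.8]
width: 0.4
t 8.6 base mm [  0.5  17.1 151.8] Fbase [-0.75  0.22  0.77] w 0.4 q [-0.16  0.5   0.45  1.79 -0.61  1.11  0.72]
```

View pics/w6.png

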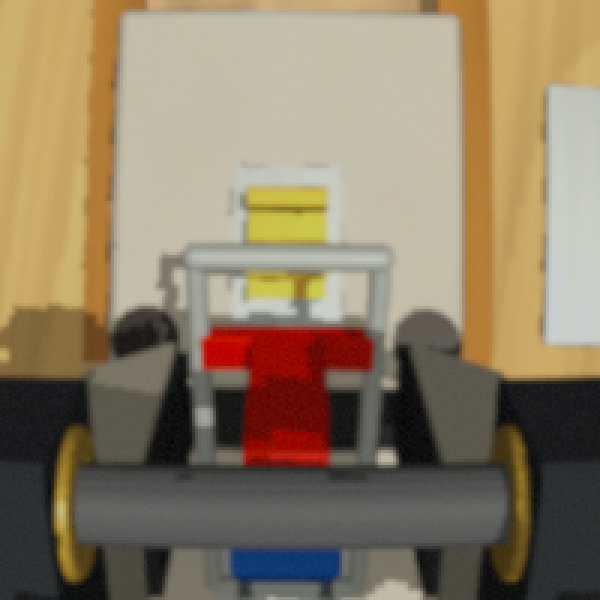

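View pics/sc6.png

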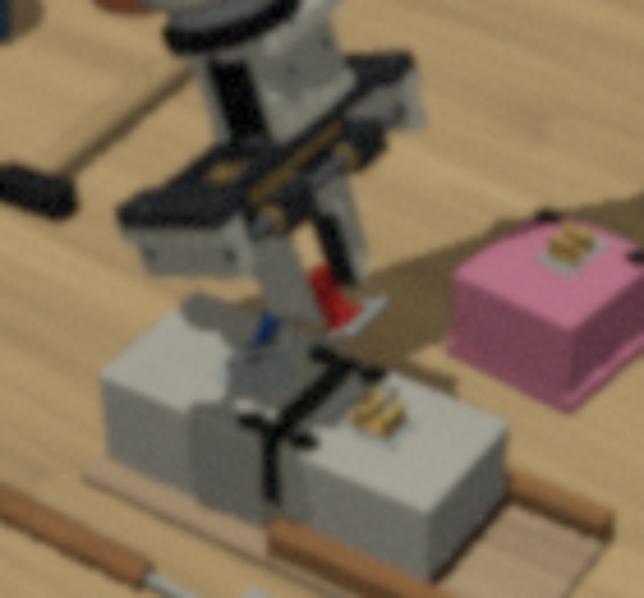

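```bash
python3 -m pendant '[{"dp":[0,0,0],"rotation":[0,0,0],"fingers":0.6},{"dp":[0,0,0],"rotation":[0,0,0],"fingers":0.9},{"dp":[0,0,0],"rotation":[0,0,0],"fingers":1},{"dp":[0,0,0],"rotation":[0,0,0],"fingers":1},{"dp":[0,0,0],"rotation":[0,0,0],"fingers":1}]' 8; python3 - <<'E'
from h import *
st()
for ph,p in ((.4,.3),(.25,.2),(.1,.1),(0,.05),(-.1,0),(-.22,-.05)):
    print(ph,p,tcp(1.88,ph,p).round(1),"bar",lp(1.88,ph,89.3,0).round(1))
E
```

```text
clock: 9.32
position: [0.5617, -0.0187, 0.1518]
ee_rot: [-2.788, -0.171, 0.026]
force: [-3.5, 0.8, 2.2]
width: 0.158
t 9.32 base mm [1.000e-01 1.710e+01 1.518e+02] Fbase [-3.38  1.25  2.19] w 0.158 q [-0.16  0.5   0.45  1.79 -0.61  1.11  0.72]
0.4 0.3 [ 25.2 143.3] bar [ 50.  138.5]
0.25 0.2 [ 30.9 134.3] bar [ 54.2 125.8]
0.1 0.1 [ 35.3 124.6] bar [ 56.6 112.6]
0 0.05 [ 37.5 117.7] bar [ 57.  103.7]
-0.1 0 [ 39.1 110.7] bar [56.6 94.8]
-0.22 -0.05 [ 40.1 102. ] bar [54.9 84.2]
```

```bash
cat > path.py <<'E'
from h import *
def path(W,off=(-.6,.8),x=-0.0003):
    for th,ph,p in W:
        t=tcp(th,ph,p)+off; print((th,ph,p),"tcp",t.round(1),"bar",lp(th,ph,89.3,0).round(1),end=" "); goto([x,t[0]/1e3,t[1]/1e3],p)
E
python3 - <<'E'
from path import *
path([(1.88,.55,.35),(1.88,.4,.25),(1.8,.25,.15),(1.72,.1,.05),(1.65,0,-.02),(1.62,-.05,-.05)])
E
```

```text
(1.88, 0.55, 0.35) tcp [ 17.1 151.8] bar [ 43.8 150.4] dp [-0.0004  0.      0.    ] rot [ 0.0013 -0.0029  0.0008]
(1.88, 0.4, 0.25) tcp [ 24.1 143.9] bar [ 50.  138.5] dp [-0.0004 -0.0038  0.0098] rot [-0.0987 -0.0029  0.0007]
(1.8, 0.25, 0.15) tcp [ 28.5 135.2] bar [ 53. 126.] dp [-0.0004 -0.0051  0.0195] rot [-0.1987 -0.0029  0.0005]
(1.72, 0.1, 0.05) tcp [ 31.6 125.6] bar [ 54.  112.9] dp [-0.0005 -0.0047  0.0297] rot [-0.2987 -0.003   0.0004]
(1.65, 0, -0.02) tcp [ 32.6 118.7] bar [ 53.4 103.9] dp [-0.0005 -0.0032  0.0364] rot [-3.687e-01 -3.000e-03  3.000e-04]
(1.62, -0.05, -0.05) tcp [ 32.9 115.2] bar [52.8 99.4] dp [-0.0005 -0.0023  0.0398] rot [-3.987e-01 -3.000e-03  2.000e-04]
```

```bash
python3 -m pendant '[{"dp":[0,-0.002,0.005],"rotation":[-0.05,0,0],"fingers":1},{"dp":[0,-0.0038,0.0098],"rotation":[-0.1,0,0],"fingers":1},{"dp":[0,-0.0045,0.0145],"rotation":[-0.15,0,0],"fingers":1},{"dp":[0,-0.0051,0.0195],"rotation":[-0.2,0,0],"fingers":1},{"dp":[0,-0.005,0.0245],"rotation":[-0.25,0,0],"fingers":1},{"dp":[0,-0.0047,0.0297],"rotation":[-0.3,0,0],"fingers":1},{"dp":[0,-0.004,0.033],"rotation":[-0.335,0,0],"fingers":1},{"dp":[0,-0.0032,0.0364],"rotation":[-0.37,0,0],"fingers":1},{"dp":[0,-0.0023,0.0385],"rotation":[-0.4,0,0],"fingers":1},{"dp":[0,-0.0023,0.0385],"rotation":[-0.4,0,0],"fingers":1},{"dp":[0,-0.0023,0.0385],"rotation":[-0.4,0,0],"fingers":1}]'; python3 - <<'E'
from path import *
st()
import pickle
pickle.dump(arm.camera_params("wrist"),open("w7.pkl","wb"))
cv2.imwrite("pics/w7.png",arm.get_image("wrist")[130:330,180:380].repeat(3,0).repeat(3,1))
cv2.imwrite('pics/sc7.png',cv2.resize(arm.get_image('scene')[140:240,230:340],None,fx=6,fy=6,interpolation=cv2.INTER_CUBIC))
cv2.imwrite('pics/s7.png',cv2.resize(arm.get_image('side')[140:270,235:335],None,fx=5,fy=4.5))
E
```

```text
clock: 10.7
position: [0.5597, -0.0027, 0.1164]
ee_rot: [3.086, 0.19, 0.009]
force: [-3.2, 4.4, 2.2]
width: 0.152
t 10.7 base mm [1.000e-01 3.320e+01 1.164e+02] Fbase [-2.65  4.77  2.16] w 0.152 q [-0.56  0.49  0.61  1.91 -0.31  0.83  0.32]
```

View pics/w7.png

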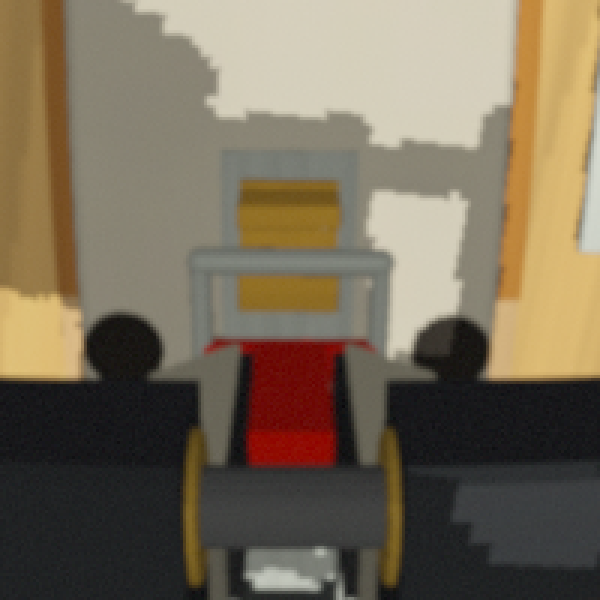

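View pics/sc7.png

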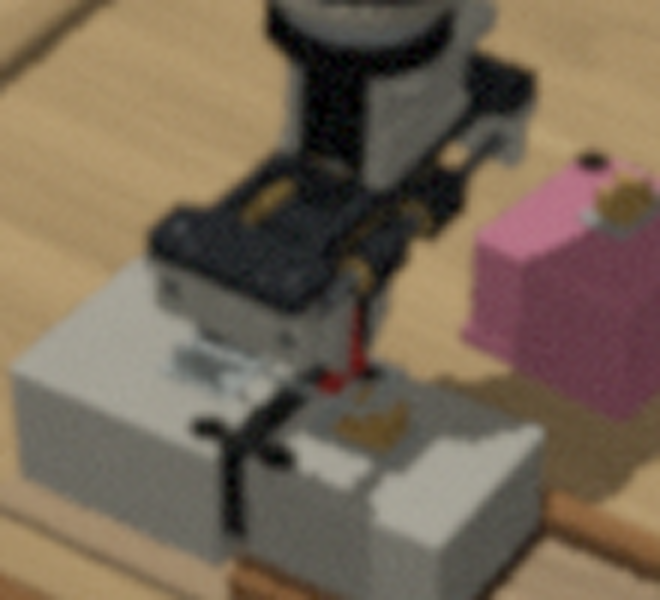

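View pics/s7.png

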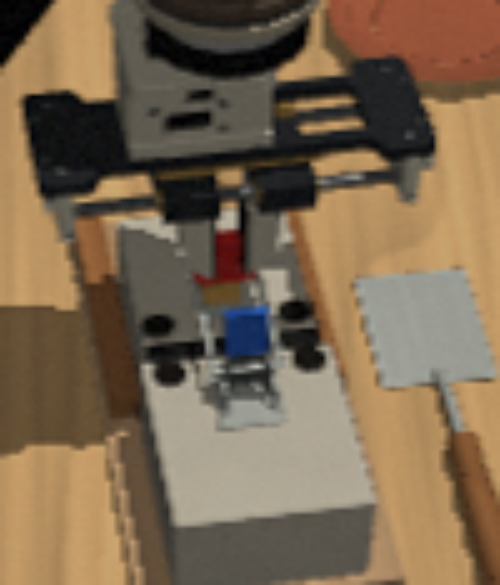

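```bash
python3 - <<'E'
from path import *
import pickle
cp=pickle.load(open("w7.pkl","rb"))
def f(k,u,v,z):
    w=onz("wrist",(180+u/3,130+v/3),z,cp); print(k,z,(tob(w)*1e3).round(1))
f("rib far top",290,190,.094);f("rib near?",290,207,.094);f("l2",290,232,.094);f("keeper near",290,310,.094)
for z in (.094,.1,.105): f("bar",290,262,z)
f("barL",192,262,.1);f("barR",390,262,.1)
f("seal near..half edge",120,350,.078)
f("plate far",290,150,.078)
C=R.from_rotvec(cp["rvec"]).as_matrix();print("cam b",tob(-C.T@cp["tvec"]))
print(lp(1.62,-.035,89.3,0))
E
```

```text
rib far top 0.094 [-0.6 65.7 94. ]
rib near? 0.094 [-0.6 62.3 94. ]
l2 0.094 [-0.7 57.3 94. ]
keeper near 0.094 [-0.7 41.1 94. ]
bar 0.094 [-0.7 51.2 94. ]
bar 0.1 [ -0.7  53.4 100. ]
bar 0.105 [ -0.7  55.3 105. ]
barL 0.1 [-19.   53.5 100. ]
barR 0.1 [ 18.1  53.4 100. ]
seal near..half edge 0.078 [-38.2  24.5  78. ]
plate far 0.078 [-0.6 69.5 78. ]
cam b [-0.00080615  0.11689863  0.27065227]
[ 52.82507628 100.76422044]
```

```bash
python3 - <<'E'
from path import *
path([(1.62,-.037,-.05),(1.63,-.07,-.06),(1.65,-.11,-.08),(1.67,-.15,-.1),(1.69,-.19,-.12),(1.70,-.22,-.14)])
E
```

```text
(1.62, -0.037, -0.05) tcp [ 32.6 116.1] bar [ 52.8 100.6] dp [-0.0004  0.0002  0.0004] rot [-0.0004 -0.0026 -0.0005]
(1.63, -0.07, -0.06) tcp [ 33.3 113.8] bar [52.8 97.7] dp [-0.0004 -0.0006  0.0026] rot [-0.0104 -0.0026 -0.0005]
(1.65, -0.11, -0.08) tcp [ 34.2 111. ] bar [52.8 94.1] dp [-0.0004 -0.0016  0.0054] rot [-0.0304 -0.0026 -0.0006]
(1.67, -0.15, -0.1) tcp [ 34.9 108.2] bar [52.7 90.6] dp [-0.0004 -0.0024  0.0082] rot [-0.0504 -0.0026 -0.0006]
(1.69, -0.19, -0.12) tcp [ 35.5 105.3] bar [52.4 87.1] dp [-0.0004 -0.0032  0.011 ] rot [-0.0704 -0.0026 -0.0006]
(1.7, -0.22, -0.14) tcp [ 35.7 103.1] bar [52.  84.5] dp [-0.0004 -0.0035  0.0132] rot [-0.0904 -0.0026 -0.0006]
```

```bash
python3 -m pendant '[{"dp":[0,0,0.0013],"rotation":[-0.005,0,0],"fingers":1},{"dp":[0,-0.0006,0.0026],"rotation":[-0.01,0,0],"fingers":1},{"dp":[0,-0.001,0.004],"rotation":[-0.02,0,0],"fingers":1},{"dp":[0,-0.0016,0.0054],"rotation":[-0.03,0,0],"fingers":1},{"dp":[0,-0.0016,0.0054],"rotation":[-0.03,0,0],"fingers":1}]'; python3 -m pendant '[{"dp":[0,-0.0004,0.0015],"rotation":[-0.01,0,0],"fingers":1},{"dp":[0,-0.0008,0.0028],"rotation":[-0.02,0,0],"fingers":1},{"dp":[0,-0.0008,0.0028],"rotation":[-0.02,0,0],"fingers":1}]'; python3 -c "
from path import *
st()"
```

```text
clock: 11.48
position: [0.5595, -0.0022, 0.1108]
ee_rot: [3.055, 0.187, 0.011]
force: [-2.4, -0.3, 0.1]
width: 0.149
clock: 11.85
position: [0.5595, -0.0018, 0.1078]
ee_rot: [3.035, 0.186, 0.013]
force: [-1.3, -0.1, -0.1]
width: 0.152
t 11.85 base mm [ -0.   34.2 107.8] Fbase [-1.33  0.1  -0.06] w 0.152 q [-0.61  0.51  0.63  1.92 -0.27  0.8   0.27]
```

```bash
python3 -m pendant '[{"dp":[0,-0.0004,0.0015],"rotation":[-0.01,0,0],"fingers":1},{"dp":[0,-0.0008,0.003],"rotation":[-0.02,0,0],"fingers":1},{"dp":[0,-0.0008,0.003],"rotation":[-0.02,0,0],"fingers":1}]'; python3 -m pendant '[{"dp":[0,0,0.001],"rotation":[-0.005,0,0],"fingers":1},{"dp":[0,0,0.002],"rotation":[-0.01,0,0],"fingers":1},{"dp":[0,0,0.002],"rotation":[-0.01,0,0],"fingers":1}]'; python3 - <<'E'
from path import *
st()
import pickle
pickle.dump(arm.camera_params("wrist"),open("w8.pkl","wb"))
cv2.imwrite("pics/w8.png",arm.get_image("wrist")[130:330,180:380].repeat(3,0).repeat(3,1))
E
```

```text
clock: 12.22
position: [0.5594, -0.0014, 0.1046]
ee_rot: [3.014, 0.185, 0.015]
force: [-1.1, -0.8, -0.2]
width: 0.151
clock: 12.6
position: [0.5594, -0.0013, 0.1024]
ee_rot: [3.004, 0.185, 0.015]
force: [-1.6, 1.3, 1.3]
width: 0.153
t 12.6 base mm [-1.000e-01  3.470e+01  1.024e+02] Fbase [-1.38  1.5   1.35] w 0.153 q [-0.64  0.53  0.65  1.93 -0.25  0.78  0.24]
```

View pics/w8.png

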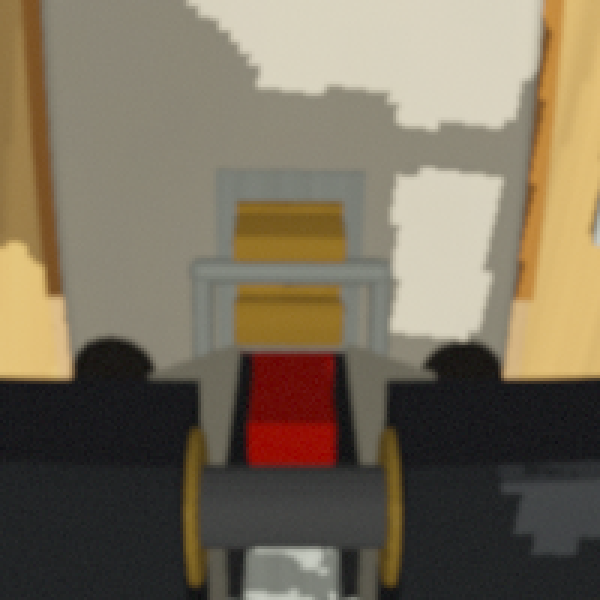

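```bash
python3 -m pendant '[{"dp":[0,0.0015,0.0005],"rotation":[0,0,0],"fingers":1},{"dp":[0,0.003,0.0008],"rotation":[0,0,0],"fingers":1},{"dp":[0,0.0043,0.001],"rotation":[0,0,0],"fingers":1},{"dp":[0,0.0043,0.001],"rotation":[0,0,0],"fingers":1}]'; python3 -c "
from path import *
st()"
```

```text
clock: 13.15
position: [0.5599, -0.0052, 0.102]
ee_rot: [3.005, 0.185, 0.015]
force: [-2.4, 3.8, 0.9]
width: 0.148
t 13.15 base mm [-1.00e-01  3.08e+01  1.02e+02] Fbase [-1.95  4.03  0.93] w 0.148 q [-0.63  0.53  0.65  1.93 -0.25  0.78  0.25]
```

```bash
python3 -m pendant '[{"dp":[0,0.001,0.0003],"rotation":[0,0,0],"fingers":1},{"dp":[0,0.0018,0.0005],"rotation":[0,0,0],"fingers":1},{"dp":[0,0.0018,0.0005],"rotation":[0,0,0],"fingers":1}]'; python3 -m pendant '[{"dp":[0,0.001,0.0003],"rotation":[0,0,0],"fingers":1},{"dp":[0,0.0018,0.0005],"rotation":[0,0,0],"fingers":1},{"dp":[0,0.0018,0.0005],"rotation":[0,0,0],"fingers":1}]'; python3 - <<'E'
from path import *
st()
import pickle
pickle.dump(arm.camera_params("wrist"),open("w9.pkl","wb"))
cv2.imwrite("pics/w9.png",arm.get_image("wrist")[130:330,180:380].repeat(3,0).repeat(3,1))
E
```

```text
clock: 13.52
position: [0.56, -0.0061, 0.1017]
ee_rot: [3.006, 0.186, 0.015]
force: [-3.3, 5.7, 3.5]
width: 0.149
clock: 13.9
position: [0.5601, -0.0063, 0.1015]
ee_rot: [3.008, 0.188, 0.014]
force: [-4.3, 8.2, 6.3]
width: 0.155
t 13.9 base mm [ -0.   29.6 101.5] Fbase [-3.23  8.68  6.26] w 0.155 q [-0.62  0.53  0.65  1.93 -0.26  0.78  0.26]
```

View pics/w9.png

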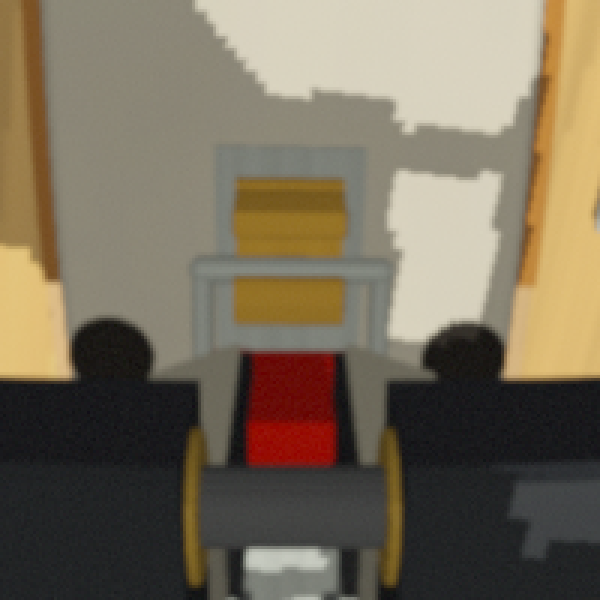

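```bash
python3 - <<'E'
import cv2, numpy as np
a=cv2.imread("pics/w9.png")[::3,::3][40:120,55:140]
b=cv2.imread("pics/w8.png")[::3,::3][40:120,55:140]
k=lambda a:cv2.resize(cv2.convertScaleAbs(a,alpha=1.5),None,fx=4.6,fy=7,interpolation=cv2.INTER_CUBIC)
cv2.imwrite("pics/w9z.png",np.hstack([k(b),k(a)]))
from path import *; import pickle
cp=pickle.load(open("w9.pkl","rb"))
def f(k,u,v,z):
    w=onz("wrist",(180+u/3,130+v/3),z,cp); print(k,z,(tob(w)*1e3).round(1))
f("rib far",290,212,.094);f("rib near",290,238,.094)
for z in (.0845,.094,.0965): f("bar",290,268,z); f("bar side",212,268,z)
cp=pickle.load(open("w8.pkl","rb"))
f("8rib far",290,237,.094);f("8rib near",290,262,.094)
for z in (.0845,.094): f("8bar",290,270,z);
f("8 lip edge",290,297,.094)
E
```

```text
rib far 0.094 [-0.9 62.7 94. ]
rib near 0.094 [-0.9 57.8 94. ]
bar 0.0845 [-0.8 47.6 84.5]
bar side 0.0845 [-15.4  47.6  84.5]
bar 0.094 [-0.9 52.1 94. ]
bar side 0.094 [-14.6  52.1  94. ]
bar 0.0965 [-0.9 53.3 96.5]
bar side 0.0965 [-14.3  53.3  96.5]
8rib far 0.094 [-0.8 62.7 94. ]
8rib near 0.094 [-0.8 58.  94. ]
8bar 0.0845 [-0.8 51.8 84.5]
8bar 0.094 [-0.8 56.4 94. ]
8 lip edge 0.094 [-0.8 51.  94. ]
```

View pics/w9z.png

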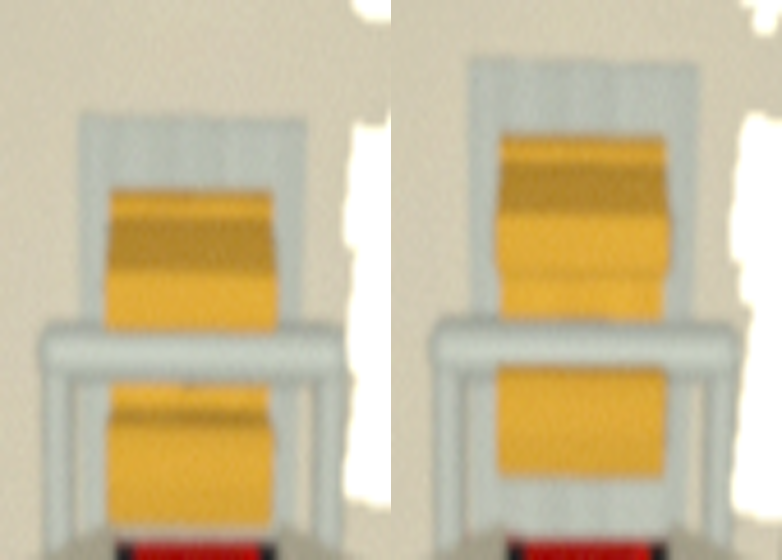

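```bash
python3 -m pendant '[{"dp":[0,0.0005,0],"rotation":[0,0,0],"fingers":1},{"dp":[0,0.0005,0],"rotation":[0,0,0],"fingers":0.6},{"dp":[0,0.0005,0],"rotation":[0,0,0],"fingers":0.3},{"dp":[0,0.0005,0],"rotation":[0,0,0],"fingers":0.3},{"dp":[0,0.0005,-0.015],"rotation":[0,0,0],"fingers":0.3},{"dp":[0,0.0005,-0.04],"rotation":[0,0,0],"fingers":0.3}, {"dp":[0,0.0005,-0.09],"rotation":[0,0,0],"fingers":0.3},{"dp":[0,0.0005,-0.15],"rotation":[0.08,0,0],"fingers":0.6},{"dp":[0,0.0005,-0.17],"rotation":[0.16,0,0],"fingers":1},{"dp":[0,0.0005,-0.17],"rotation":[0.16,0,0],"fingers":1}]'; python3 - <<'E'
from path import *
st()
import pickle
pickle.dump(arm.camera_params("wrist"),open("w10.pkl","wb"))
cv2.imwrite("pics/w10.png",arm.get_image("wrist"))
cv2.imwrite('pics/sc10.png',cv2.resize(arm.get_image('scene')[165:265,220:350],None,fx=6,fy=6,interpolation=cv2.INTER_CUBIC))
cv2.imwrite('pics/s10.png',cv2.resize(arm.get_image('side')[165:265,245:325],None,fx=6,fy=6,interpolation=cv2.INTER_CUBIC))
E
```

```text
clock: 15.2
position: [0.5583, 0.0127, 0.273]
ee_rot: [-3.104, -0.189, -0.007]
force: [0.2, 0.7, -0.4]
width: 0.073
t 15.2 base mm [  0.5  48.7 273. ] Fbase [ 0.28  0.65 -0.4 ] w 0.073 q [-0.62  0.33  0.71  1.71 -0.26  1.19  0.28]
```

View pics/w10.png

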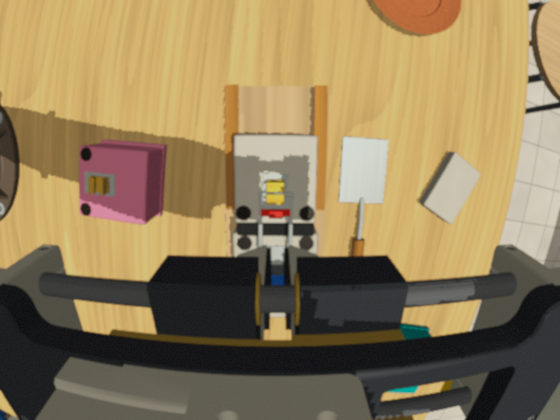

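View pics/sc10.png

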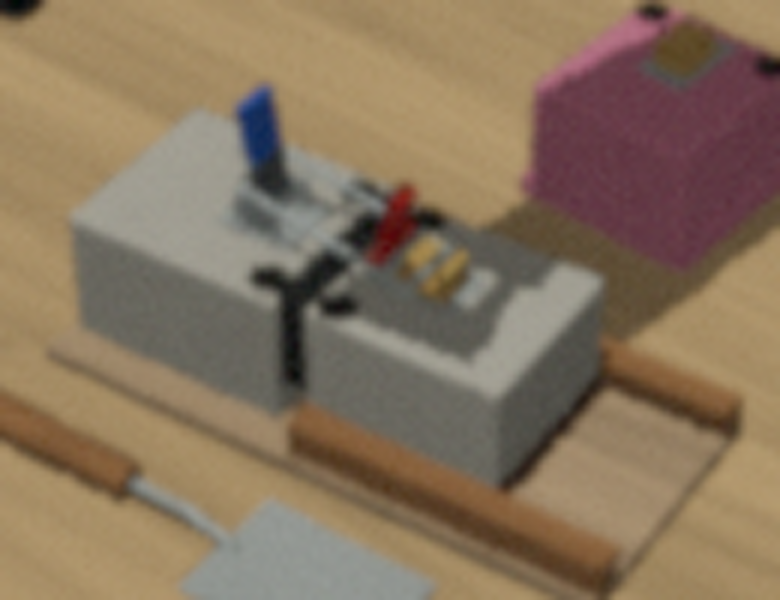

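View pics/s10.png

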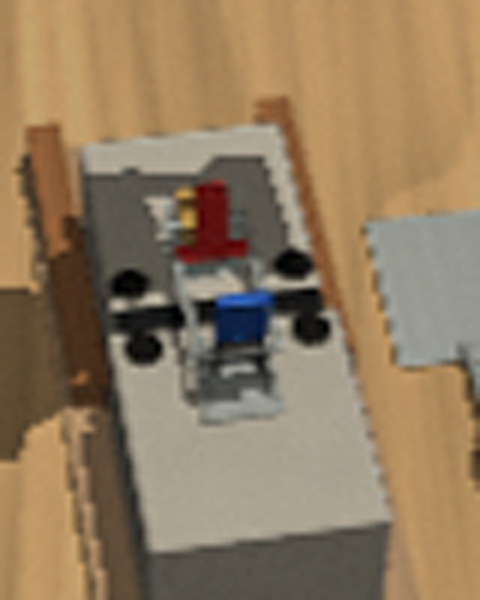

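```bash
python3 - <<'E'
from path import *
s=lambda u,v: ray("scene",(220+u/6,165+v/6))
sd=lambda u,v: ray("side",(245+u/6,165+v/6))
print("pad",(tob(tri([s(258,128),sd(243,317)]))*1e3).round(1),"padtop",(tob(tri([s(257,92),sd(243,296)]))*1e3).round(1))
print("bar tabtip",(tob(tri([s(405,188),sd(212,186)]))*1e3).round(1))
for th in (1.5,1.4,1.3): print(th,(np.array([-35,88])+40*np.array([-np.cos(th),np.sin(th)])+np.array([np.sin(th),np.cos(th)])).round(1))
for th in (1.35,1.3,1.25): print(th,hinge(th).round(1),lp(th,-.2,69.3,34).round(1),lp(th,-.22,89.3,0).round(1))
goto([0,-.012,.2]);goto([0,-.015,.126])
E
```

```text
pad [-1.00e-01 -4.00e+01  1.25e+02] padtop [ -1.8 -42.3 142.2]
bar tabtip [ -0.   35.6 123.1]
1.5 [-36.8 128. ]
1.4 [-40.8 127.6]
1.3 [-44.7 126.8]
1.35 [-40.6 102.9] [ 34.1 122.5] [46.5 83.4]
1.3 [-41.3 102.6] [ 33.3 122.2] [45.8 83.1]
1.25 [-42.1 102.3] [ 32.6 121.9] [45.1 82.8]
dp [0.0008 0.0655 0.0673] rot [-0.0309  0.0003  0.003 ]
dp [0.0008 0.0708 0.1412] rot [-0.0309  0.0003  0.003 ]
```

```bash
python3 -m pendant '[{"dp":[0.001,0.05,0],"rotation":[-0.031,0,0.003],"fingers":1},{"dp":[0.001,0.067,0.03],"rotation":[-0.031,0,0.003],"fingers":1},{"dp":[0.001,0.068,0.08],"rotation":[-0.031,0,0.003],"fingers":1},{"dp":[0.001,0.07,0.12],"rotation":[-0.031,0,0.003],"fingers":1},{"dp":[0.001,0.071,0.141],"rotation":[-0.031,0,0.003],"fingers":1},{"dp":[0.001,0.071,0.141],"rotation":[-0.031,0,0.003],"fingers":1},{"dp":[0.001,0.071,0.141],"rotation":[-0.031,0,0.003],"fingers":1}]'; python3 - <<'E'
from path import *
st()
for th in (1.4,1.2,1.0,.8,.6,.4,.2,.1,0):
    c,s=np.cos(th),np.sin(th); E=np.array([-35-42*c+4*s,88+42*s+4*c]); print(th,E.round(1),"tcp",(E+[11,0]).round(1))
cv2.imwrite('pics/sc11.png',cv2.resize(arm.get_image('scene')[140:240,230:340],None,fx=6,fy=6,interpolation=cv2.INTER_CUBIC))
E
```

```text
clock: 16.23
position: [0.566, -0.0505, 0.1265]
ee_rot: [3.135, 0.193, -0.001]
force: [-0.5, -0.5, 0.8]
width: 0.004
t 16.23 base mm [  0.4 -15.  126.5] Fbase [-0.51 -0.44  0.78] w 0.004 q [-0.46  0.5   0.64  1.87 -0.38  0.89  0.49]
1.4 [-38.2 130.1] tcp [-27.2 130.1]
1.2 [-46.5 128.6] tcp [-35.5 128.6]
1.0 [-54.3 125.5] tcp [-43.3 125.5]
0.8 [-61.4 120.9] tcp [-50.4 120.9]
0.6 [-67.4 115. ] tcp [-56.4 115. ]
0.4 [-72.1 108. ] tcp [-61.1 108. ]
0.2 [-75.4 100.3] tcp [-64.4 100.3]
0.1 [-76.4  96.2] tcp [-65.4  96.2]
0 [-77.  92.] tcp [-66.  92.]
```

View pics/sc11.png

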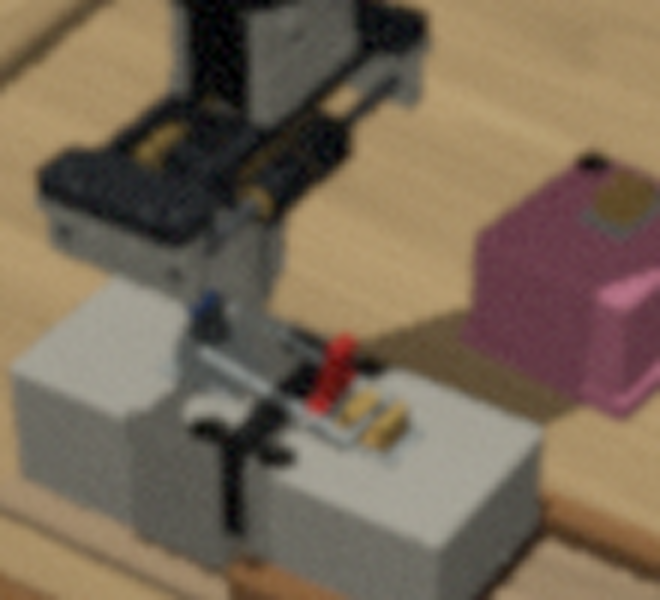

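```bash
python3 -m pendant '[{"dp":[0,0.004,0],"rotation":[0,0,0],"fingers":1},{"dp":[0,0.008,0],"rotation":[0,0,0],"fingers":1},{"dp":[0,0.011,0],"rotation":[0,0,0],"fingers":1},{"dp":[0,0.014,0],"rotation":[0,0,0],"fingers":1},{"dp":[0,0.017,0],"rotation":[0,0,0],"fingers":1}]'; python3 -m pendant '[{"dp":[0,0.004,0],"rotation":[0,0,0],"fingers":1},{"dp":[0,0.007,0.000],"rotation":[0,0,0],"fingers":1},{"dp":[0,0.010,0.001],"rotation":[0,0,0],"fingers":1}]'; python3 - <<'E'
from path import *
st()
cv2.imwrite('pics/sc12.png',cv2.resize(arm.get_image('scene')[140:240,230:340],None,fx=6,fy=6,interpolation=cv2.INTER_CUBIC))
E
```

```text
clock: 16.9
position: [0.5683, -0.0665, 0.1268]
ee_rot: [-3.135, -0.195, -0.0]
force: [0.4, 6.3, -0.7]
width: 0.002
clock: 17.27
position: [0.5692, -0.0755, 0.1254]
ee_rot: [-3.133, -0.196, 0.001]
force: [-0.1, 4.8, -0.1]
width: 0.009
t 17.27 base mm [  0.6 -40.1 125.4] Fbase [ 0.47  4.74 -0.12] w 0.009 q [-0.4   0.51  0.64  1.86 -0.38  0.9   0.54]
```

View pics/sc12.png

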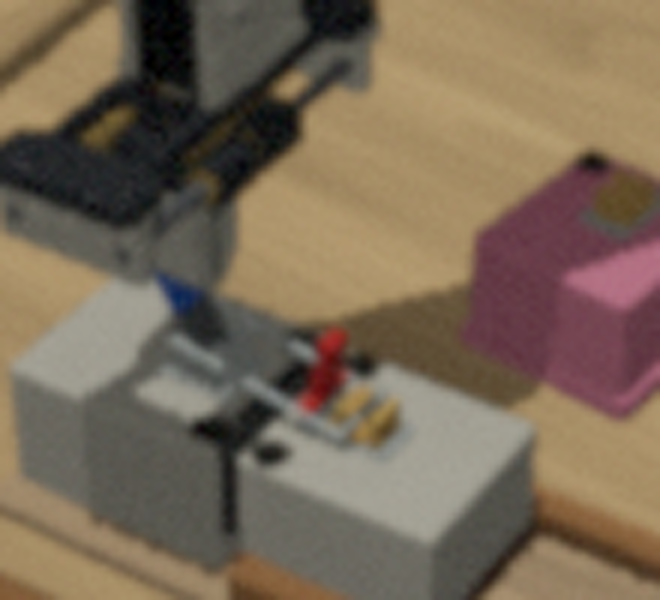

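```bash
python3 -m pendant '[{"dp":[0,0.004,0.0012],"rotation":[0,0,0],"fingers":1},{"dp":[0,0.008,0.003],"rotation":[0,0,0],"fingers":1},{"dp":[0,0.0115,0.005],"rotation":[0,0,0],"fingers":1}]'; python3 -m pendant '[{"dp":[0,0.003,0.002],"rotation":[0,0,0],"fingers":1},{"dp":[0,0.0055,0.005],"rotation":[0,0,0],"fingers":1},{"dp":[0,0.008,0.008],"rotation":[0,0,0],"fingers":1}]'; python3 - <<'E'
from path import *
st()
cv2.imwrite('pics/sc13.png',cv2.resize(arm.get_image('scene')[140:240,230:340],None,fx=6,fy=6,interpolation=cv2.INTER_CUBIC))
E
```

```text
clock: 17.7
position: [0.5704, -0.087, 0.1201]
ee_rot: [-3.133, -0.196, 0.002]
force: [-0.5, 5.1, 1.1]
width: 0.006
clock: 18.08
position: [0.5715, -0.0954, 0.1119]
ee_rot: [-3.133, -0.196, 0.002]
force: [-0.6, 2.5, 1.2]
width: 0.006
t 18.07 base mm [  0.4 -60.2 111.9] Fbase [-0.31  2.51  1.22] w 0.006 q [-0.36  0.54  0.62  1.85 -0.4   0.88  0.59]
```

View pics/sc13.png

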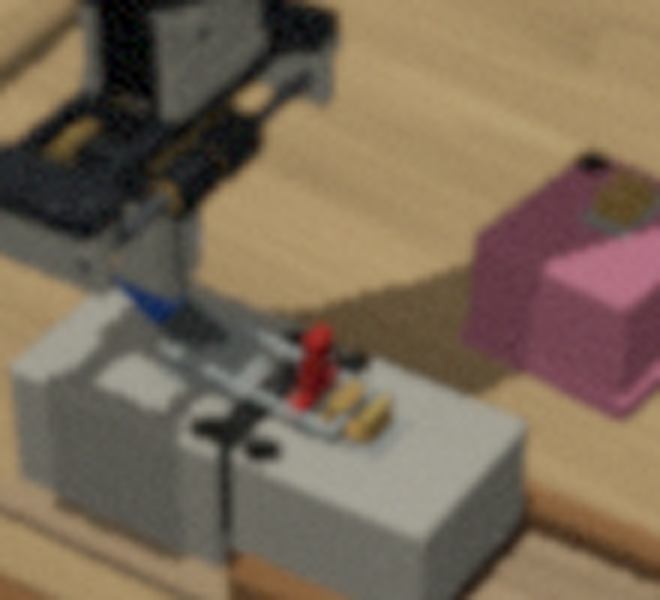

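```bash
python3 -m pendant '[{"dp":[0,0.002,0.004],"rotation":[0,0,0],"fingers":1},{"dp":[0,0.004,0.008],"rotation":[0,0,0],"fingers":1},{"dp":[0,0.0055,0.012],"rotation":[0,0,0],"fingers":1}]'; python3 -m pendant '[{"dp":[0,0.001,0.002],"rotation":[0,0,0],"fingers":1},{"dp":[0,0.0015,0.004],"rotation":[0,0,0],"fingers":1},{"dp":[0,0.002,0.006],"rotation":[0,0,0],"fingers":1}]'; python3 - <<'E'
from path import *
st()
cv2.imwrite('pics/sc14.png',cv2.resize(arm.get_image('scene')[140:240,230:340],None,fx=6,fy=6,interpolation=cv2.INTER_CUBIC))
E
```

```text
clock: 18.5
position: [0.5722, -0.1018, 0.0994]
ee_rot: [-3.134, -0.195, 0.002]
force: [0.1, 1.1, 0.8]
width: 0.001
clock: 18.88
position: [0.5724, -0.104, 0.0933]
ee_rot: [-3.135, -0.194, 0.002]
force: [-0.3, 0.6, 0.4]
width: 0.008
t 18.88 base mm [  0.2 -68.8  93.3] Fbase [-0.22  0.6   0.42] w 0.008 q [-0.33  0.57  0.61  1.86 -0.42  0.84  0.61]
```

View pics/sc14.png

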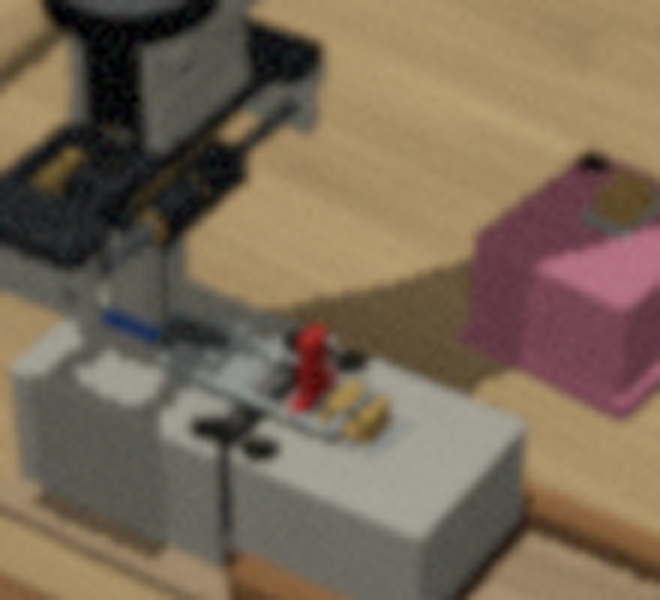

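```bash
python3 -m pendant '[{"dp":[0,0,0.001],"rotation":[0,0,0],"fingers":1},{"dp":[0,0,0.002],"rotation":[0,0,0],"fingers":1},{"dp":[0,0,0.002],"rotation":[0,0,0],"fingers":1}]';  python3 -m pendant '[{"dp":[0,0,0.001],"rotation":[0,0,0],"fingers":1},{"dp":[0,0,0.0015],"rotation":[0,0,0],"fingers":1},{"dp":[0,0,0.0015],"rotation":[0,0,0],"fingers":1}]'
```

```text
clock: 19.3
position: [0.5725, -0.1041, 0.0922]
ee_rot: [-3.134, -0.194, 0.001]
force: [-4.6, 1.4, 14.2]
width: 0.009
clock: 19.68
position: [0.5725, -0.1041, 0.0921]
ee_rot: [-3.133, -0.194, -0.0]
force: [-5.7, 2.8, 18.9]
width: 0.007
```

Hard stop at z = 92 mm, which is the lever flat. Now I'll lift off and check.

```bash
python3 -m pendant '[{"dp":[0,0,-0.002],"rotation":[0,0,0],"fingers":1},{"dp":[0,0,-0.02],"rotation":[0,0,0],"fingers":1},{"dp":[0,-0.01,-0.08],"rotation":[0,0,0],"fingers":1},{"dp":[0,-0.01,-0.14],"rotation":[0,0,0],"fingers":1},{"dp":[0,0.01,-0.2],"rotation":[0,0,0],"fingers":1},{"dp":[0,0.02,-0.23],"rotation":[0,0,0],"fingers":0},{"dp":[0,0.02,-0.23],"rotation":[0,0,0],"fingers":-0.3},{"dp":[0,0.02,-0.23],"rotation":[0,0,0],"fingers":-0.3}]'; python3 - <<'E'
from path import *
st()
import pickle
pickle.dump(arm.camera_params("wrist"),open("w15.pkl","wb"))
cv2.imwrite("pics/w15.png",arm.get_image("wrist"))
cv2.imwrite('pics/sc15.png',cv2.resize(arm.get_image('scene')[165:265,220:350],None,fx=6,fy=6,interpolation=cv2.INTER_CUBIC))
a=cv2.imread("pics/w15.png")[20:245,225:330]
cv2.imwrite("pics/w15z.png",cv2.resize(a[40:190],None,fx=4,fy=4,interpolation=cv2.INTER_CUBIC))
E
```

```text
clock: 20.68
position: [0.5746, -0.1241, 0.3219]
ee_rot: [-3.133, -0.194, 0.001]
force: [0.4, -0.1, -1.1]
width: 0.282
t 20.68 base mm [ -0.  -89.1 321.9] Fbase [ 0.37 -0.16 -1.09] w 0.282 q [-0.4   0.36  0.74  1.56 -0.25  1.32  0.5 ]
```

View pics/w15z.png

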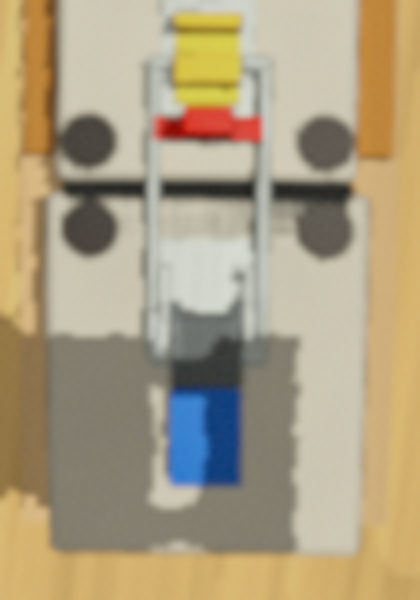

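View pics/sc15.png

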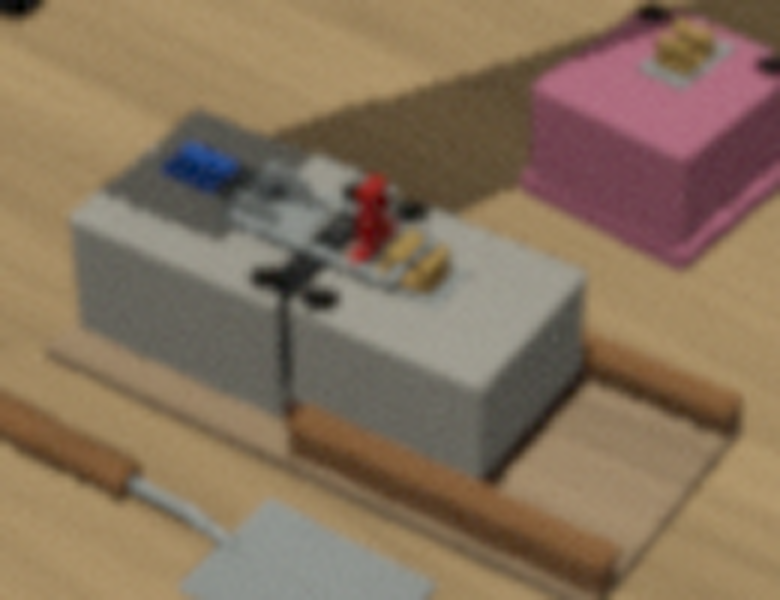

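```bash
python3 -c "
from cell import arm
print(arm.sign_off())"
```

```text
the job is handed in; nothing more can be done
None
```

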